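Load the light-curing unit, close its interlocked hood and set the timer

TASK

Lay every bonded display module flat on the glass pane of the curing unit, side by side and the same way up as they lie now, and stand the three hold-down weights in their tray. With the modules loaded, set the amber hood over them so that its steel tongue goes straight down into the slot of the interlock switch, fully home, and only then turn the timer knob to the third click clockwise from off. Leave the other things on the bench where they are.

Things in the scene. Friction and masses are not known exactly. Their poses are not given: they have to be found in the camera images.
- curer: Light-curing unit, fixed: white box 190 (x) x 345 (y) x 50 mm high with a flat top, a square glass pane in the top, the timer knob to the pane's -y side and the black interlock switch standing on the top to its +y side. Origin: centre of its underside; z up; at yaw 0 its axes are the world's. It does not move. Its axes are also those of pane and slot.
- pane (a point): Centre of the glass pane, at (0, 30, 50) mm in the unit's frame, flush with the unit's flat top, 50 mm above the bench. The pane measures 150 (x) x 160 (y) mm. The hood, when home, rests on the unit's top with its origin on this point and its axes along the pane's.
- slot (a point): Centre of the mouth of the interlock switch's slot, at (0, 123, 44) mm from pane. The slot is a plain rectangular hole in the top of the switch that goes straight down, 21 mm along x and 7 mm along y, 34 mm deep; its top 8 mm flare out steeply to a mouth of 28 x 14 mm. Switch  32 (x) x 34 (y) x 44 mm high, standing on the unit's top. z points up out of the slot.
- hood: Lift-off hood of clear amber plastic, open below, about 0.42 kg: 166 (x) x 176 (y) x 60 mm high outside, walls 4 mm. Origin: centre of its lower rim. At the start it stands on the bench, upright. A steel bracket on its +y wall, 52 mm up, carries the tongue.
- hood_grip (a point): Centre of the hood's black handle bar, 98 mm above the hood's rim. The bar is 100 mm long along the hood's x, 14 mm thick along y and 16 mm high, on two posts 80 mm apart; 30 mm free below it to the roof.
- tongue_tip (a point): Middle of the lower end of the steel tongue, at (0, 123, 18) mm in the hood's frame. The tongue is a flat plate, 18 mm wide along the hood's x, 4 mm thick along y, pointing straight down, 35 mm of it free below its bracket. When the hood is home the tip is 26 mm below the slot's mouth.
- timer (a joint): The timer knob: 0 is off (end stop), it grows turning clockwise seen from above, one click (detent) every 0.5236 rad (30 degrees), six clicks in all to the other end stop at 3.14. The third click is 1.571. At the start it stands at off, or the first or second click. It takes about 0.1 N m to pass a click; let go near a click, it settles into it by itself. A long white mark on the panel shows off and round dots the clicks; the knob's white line points to the mark.
- timer_grip (a point): On the timer knob's axis, where to grip it: 81 mm above the bench. The knob is a black disc, 44 mm across, with an upright bar grip 42 mm long, 13 mm thick, that stands from 58 to 90 mm above the bench. At value 0 the bar lies along the unit's x with its white line towards -x; the point's axes turn with the knob. The axis is at (5, -152) mm from pane.
- module1: Bonded display module: flat black slab with a metal shield on its back, 60 (x) x 42 (y) x 9 mm, 45 g, lying glass face down on the bench. Origin: centre of its underside. May be absent.
- module2: Bonded display module: flat black slab with a metal shield on its back, 60 (x) x 42 (y) x 9 mm, 45 g, lying glass face down on the bench. Origin: centre of its underside. May be absent.
- module3: Bonded display module: flat black slab with a metal shield on its back, 60 (x) x 42 (y) x 9 mm, 45 g, lying glass face down on the bench. Origin: centre of its underside. May be absent.
- module4: Bonded display module: flat black slab with a metal shield on its back, 60 (x) x 42 (y) x 9 mm, 45 g, lying glass face down on the bench. Origin: centre of its underside. May be absent.
- weight1: Stainless hold-down weight, about 100 g, standing on the bench: disc 36 mm across and 10 mm high with a round stem 14 mm thick on top, 42 mm high in all. Origin: centre of its underside.
- weight2: Stainless hold-down weight, about 100 g, standing on the bench: disc 36 mm across and 10 mm high with a round stem 14 mm thick on top, 42 mm high in all. Origin: centre of its underside.
- weight3: Stainless hold-down weight, about 100 g, standing on the bench: disc 36 mm across and 10 mm high with a round stem 14 mm thick on top, 42 mm high in all. Origin: centre of its underside.
- tray_in (a point): Centre of the inner floor of the weights' tray, an open dark steel tray, fixed, standing on the bench to the robot's left: inside 100 (x) x 140 (y) mm, floor 4 mm above the bench, walls 4 mm thick, rim 20 mm above the bench. x and y axes along its sides.
- tape_roll: Pale roll of tape, 52 mm across, 18 mm high, lying flat. Not part of the job: leave it alone. Origin: centre of its underside.
- wipes_carton: Small paper carton, 45 x 70 x 45 mm. Not part of the job: leave it alone. Origin: centre of its underside.
- jar: Small white jar with a steel lid, 48 mm across, 50 mm high. Not part of the job: leave it alone. Origin: centre of its underside.
There are look-alikes about, which are no part of the job. What is shaped like the module1 but red or yellow is not meant.

How it is judged (in metres and radians):
On the way, in this order (a step that is already met when the one before it is completed fails the run):
1. all modules that are present lie flat on the glass pane (x of module1 in the frame of pane between -0.06 and 0.06 m and y of module1 in the frame of pane between -0.066 and 0.066 m and z of module1 in the frame of pane between -0.005 and 0.005 m and angle between each of module1, module2, module3, module4's own z axis and vertical below 0.09 rad and x of module2 in the frame of pane between -0.06 and 0.06 m and y of module2 in the frame of pane between -0.066 and 0.066 m and z of module2 in the frame of pane between -0.005 and 0.005 m and x of module3 in the frame of pane between -0.06 and 0.06 m and y of module3 in the frame of pane between -0.066 and 0.066 m and z of module3 in the frame of pane between -0.005 and 0.005 m and x of module4 in the frame of pane between -0.06 and 0.06 m and y of module4 in the frame of pane between -0.066 and 0.066 m and z of module4 in the frame of pane between -0.005 and 0.005 m), for 0.2 s.
2. the hood is on, its tongue fully home in the interlock slot, over the modules (all of step 1 and x of tongue_tip in the frame of slot between -0.005 and 0.005 m and y of tongue_tip in the frame of slot between -0.005 and 0.005 m and z of tongue_tip in the frame of slot below -0.023 m and angle between hood's own z axis and vertical below 0.05 rad), for 0.3 s.
3. with the hood home, the timer knob is at the third click (x of tongue_tip in the frame of slot between -0.005 and 0.005 m and y of tongue_tip in the frame of slot between -0.005 and 0.005 m and z of tongue_tip in the frame of slot below -0.023 m and angle between hood's own z axis and vertical below 0.05 rad and value of joint timer between 1.44 and 1.7 rad), for 0.2 s.
At the end, for the whole second after the job is handed in: Present modules flat on the pane (5 mm, 0.09 rad), centres within 60 (x) and 66 mm (y) of its centre; weights stand in the tray (0.15 rad); tongue tip 23 mm or more below the slot's mouth, within 5 mm of its axis, hood level (0.05 rad); timer at the third click (1.44 to 1.70); all at rest (all of step 1 and all of step 3 and x of weight1 in the frame of tray_in between -0.05 and 0.05 m and y of weight1 in the frame of tray_in between -0.07 and 0.07 m and z of weight1 in the frame of tray_in between -0.006 and 0.006 m and angle between each of weight1, weight2, weight3's own z axis and vertical below 0.15 rad and x of weight2 in the frame of tray_in between -0.05 and 0.05 m and y of weight2 in the frame of tray_in between -0.07 and 0.07 m and z of weight2 in the frame of tray_in between -0.006 and 0.006 m and x of weight3 in the frame of tray_in between -0.05 and 0.05 m and y of weight3 in the frame of tray_in between -0.07 and 0.07 m and z of weight3 in the frame of tray_in between -0.006 and 0.006 m and linear speed of each of module1, module2, module3, module4, weight1, weight2, weight3, hood below 0.01 m/s); the robot touches nothing.
It fails at once if any of the other things on the bench is pushed more than 5 cm from its place (distance of any of tape_roll, wipes_carton, jar from where it was at the start of the episode above 0.05 m).
Of module1, module2, module3, module4 only 2 to 4 are there at a start; the rules pass over those that are not, and their reading is None.
At some moment in a run one of module1, module2, module3, module4, weight1, weight2, weight3 may be knocked a few centimetres aside while the robot is not near it.
Once in a run the grip may slacken for a moment while it holds something.
It also fails if it takes over 210 s, if anything falls off the work surface, if the arm or the gripper's body presses on something with over 40 N, if the wrist force passes 120 N, or if a joint passes its speed limit or range.

ROBOT

A 6-joint arm with a two-finger parallel gripper is mounted at the origin on the work surface. World frame = base frame: x ahead of the robot, y to its left, z up, the work surface at z = 0. Lengths are in m, angles in degrees, forces in N, time in s.
With the tool pointing down it reaches from about 0.325 to 0.9 m from the base axis. Payload 6.1 kg.
Tool frame: the origin (TCP) lies at the very end of the fingers, on their centre line; the grasp point (between the pads) lies robot.grip_depth behind it (robot.grip_depth is the distance from the TCP to the grasp point, in m); x points along the fingers, y is the direction in which the jaws open and shut, and the axes are right-handed (so a half turn about x gives the same grasp; the last joint's range is limited). The gripper opens to 85 mm and grips with 20 to 120 N. Pads are 22 mm wide; open, the fingers measure 114 mm over their backs; the gripper's body (76 mm by 85 mm) begins 54 mm behind the grasp point. The pads swing forward as they close: fully open they stand 13 mm farther back than shut.
Start: joints at [-82.569, 12.628, 87.462, -0, 79.91, -7.225], TCP at [0.158, -0.605, 0.231] pointing down, gripper open.
Joint ranges: [-170.65, 170.65], [-52.31, 119.04], [5.05, 147.46], [-71.25, 251.25], [11.57, 151.72], [-153.62, 153.62]. Speed limits (degrees/s): [147.25, 147.25, 172.46, 180, 180, 180].

INTERFACE

Orientations are given as [roll, pitch, yaw] about the fixed x, y, z axes, in that order (R = Rz(yaw) Ry(pitch) Rx(roll)).
In Python, from bench import robot, optics gives the robot as it stands.
- The arm moves only by the tool send_rows, never from a script. Its argument "deltas" is a list of rows, each an object of numbers: "fingers": the opening, from 0 (shut) to 1 (fully open); "x", "y", "z": the shift along the tool's x, y, z in mm; "ax", "ay", "az": the turn, a rotation vector about the tool's x, y, z in degrees. A call has 1 to 20 rows; each row shifts and turns the commanded pose from where the row before left it, along the tool's axes as they then stand; what a row does not reach is not made up. A row lasts 1/10 s, in which the tool goes at most 50 mm and 8.59 degrees, less where a joint would pass 70% of its speed; a pose out of reach is approached as far as the arm can. A call with a gripper value outside its range is refused whole. The fingers move at their own pace and stop on an object; "grip_force" is the grip in N (left out, the last holds). Time passes only in rows, so rows that do not move let the fingers close. It gives the time, the measured TCP pose, the force and the opening at its end, in the units of the state.
- robot.get_obs(): the state, without advancing time (a new reading comes with each control period).
- optics.read_camera(name): name is "scene" or "top" or "wrist"; returns (picture, depth): 400x640x3 uint8, red, green, blue; 400x640 float32, m along the optical axis (not along the pixel's ray), 0 where there is no reading.
- optics.camera_params(name): a dict with "fx", "fy", "cx", "cy" (pixels), "k1" (the pictures are not rectified: a ray, as slopes to the right and down, at radius r is drawn at 1 + k1 r^2 times it, then the intrinsics apply), "pose" (4x4, takes a point from camera to world coordinates). Camera axes: x right, y down, z forward; pixel columns grow to the right and rows downward; lengths in m; the calibration is good to about 2 mm. A picture is of the moment at which its call begins: read the wrist's pose just before it. camera_params takes no time and is no camera call; for the wrist camera it gives the pose at the moment of the call.
- robot.sign_off(): hands the job in, once; it reports no verdict.
The state is a dict: "clock": time; "joint_positions": joint angles; "dq": joint speeds; "joint_efforts": joint torques, N m; "position": TCP position; "ee_rot": TCP orientation; "contact_force": force on the tool from outside, world axes, zero at the start; "moment": the same for the moment, N m; "grip_width": finger opening in m.
Only numpy, scipy, OpenCV 4.12 (cv2) and the standard library are available. Lean on these libraries where they do the work, as an engineer would, in place of code of your own. Each camera call takes 0.05 s, during which the arm holds its last target.

## Working session

There is one attempt and no reset: what is moved stays moved. The work goes in short steps, Python scripts to look and compute and a tool call to move; the robot and the scene stay as the last step left them, time stands still between calls to the robot, and variables do not carry over. Pictures are saved under pics/ and viewed, and the job is handed in when it is done.

Besides the shell and the picture viewer there is one more tool, called after ">>>" as a command line: name --argument value ..., lists and objects as JSON in quotes. send_rows: Moves the arm, as the interface text tells. Its arguments: {"type":"object","properties":{"deltas":{"type":"array"},"grip_force":{"type":"number"}},"required":["deltas"]}

```bash
ls; mkdir -p pics; python3 - <<'E'
from bench import robot, optics
import cv2,numpy as np
print(robot.get_obs(), robot.grip_depth)
for n in ("scene","top","wrist"):
    p=optics.camera_params(n); print(n,p)
    im,d=optics.read_camera(n)
    np.savez(f"{n}0.npz",im=im,d=d,pose=p["pose"])
    cv2.imwrite(f"pics/{n}0.png",im[:,:,::-1])
E
```

```text
pics
{'clock': 0.0, 'joint_positions': array([-8.25679597e+01,  1.26742959e+01,  8.75250969e+01,  1.65399586e-03,
        7.99095395e+01, -7.22414653e+00]), 'dq': array([ 0.0909163 ,  0.03733528, -0.08626371,  0.01092956, -0.00279871,
        0.12538794]), 'joint_efforts': array([ 8.50637716e-04, -4.96891379e+01, -3.89404821e+01, -3.14440003e-04,
        1.10391568e-02, -2.24131020e-05]), 'position': array([ 0.15807373, -0.60406793,  0.23021563]), 'ee_rot': array([-98.08029856,  89.89105562,  96.57559697]), 'contact_force': array([-0.21825807, -0.0055814 ,  0.17892811]), 'moment': array([-0.03961735, -0.03250808, -0.02467753]), 'grip_width': 0.08536187467380214} 0.0187
scene {'fx': 361.6972847391915, 'fy': 361.6972847391915, 'cx': 320.2225523473583, 'cy': 195.98193292450594, 'k1': 0.027816442997259112, 'pose': array([[-0.50924046,  0.57161851, -0.64337115,  1.01368125],
       [ 0.86037818,  0.35601262, -0.36469769,  0.3280528 ],
       [ 0.0205803 , -0.73926131, -0.67310413,  0.64558507],
       [ 0.        ,  0.        ,  0.        ,  1.        ]])}
top {'fx': 488.54138917701687, '
[... 238 characters left out ...]
 -6.26739022e-03,
         9.82153270e-03],
       [ 7.18469034e-04, -2.26242076e-01, -9.74070843e-01,
         1.47216336e+00],
       [ 0.00000000e+00,  0.00000000e+00,  0.00000000e+00,
         1.00000000e+00]])}
wrist {'fx': 356.346320822811, 'fy': 356.346320822811, 'cx': 321.14221866479863, 'cy': 202.55705725806214, 'k1': -0.03349803235272704, 'pose': array([[ 2.52418257e-01, -9.15701975e-01, -3.12689808e-01,
         2.40317496e-01],
       [-9.67618034e-01, -2.39076369e-01, -8.09804273e-02,
        -5.83624910e-01],
       [-6.02806906e-04,  3.23005236e-01, -9.46396985e-01,
         3.72268894e-01],
       [ 0.00000000e+00,  0.00000000e+00,  0.00000000e+00,
         1.00000000e+00]])}
```

View pics/top0.png

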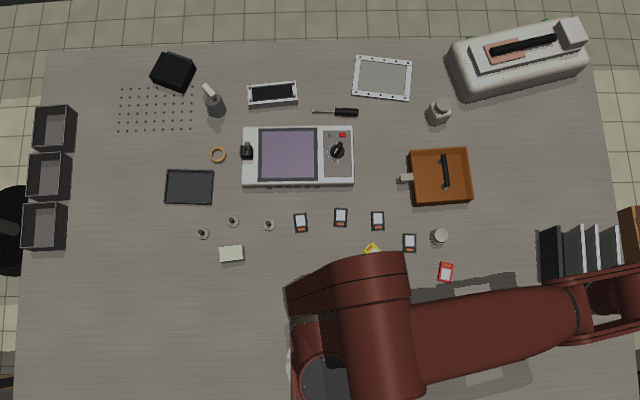

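View pics/scene0.png

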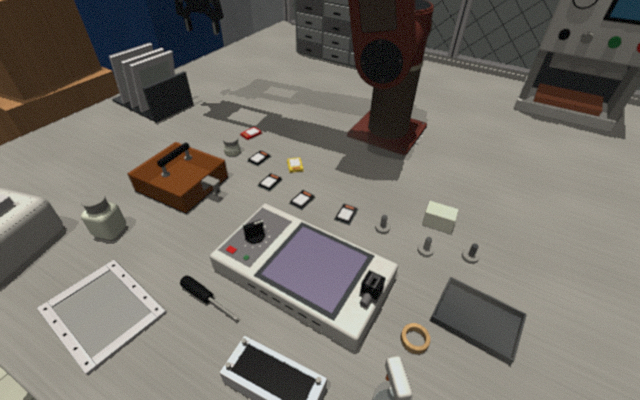

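View pics/wrist0.png

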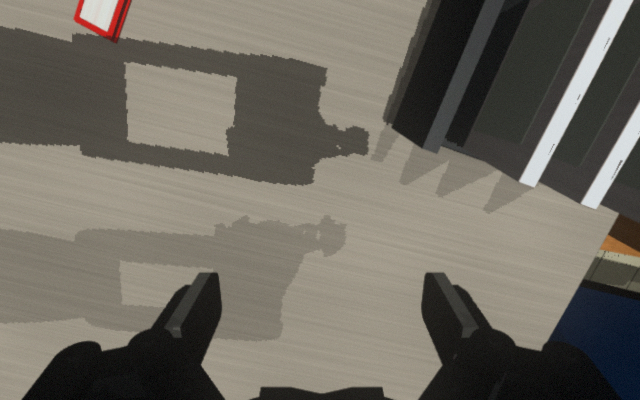

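```bash
cat > h.py <<'E'
import numpy as np, cv2
from scipy.spatial.transform import Rotation as Ro
def load(f): z=np.load(f); return z
def cam(n):
    from bench import optics
    return optics.camera_params(n)
def ray(p,uv,pose=None):
    uv=np.atleast_2d(np.float64(uv)); K=np.array([[p['fx'],0,p['cx']],[0,p['fy'],p['cy']],[0,0,1]])
    n=cv2.undistortPoints(uv[:,None,:],K,np.array([p['k1'],0,0,0.]))[:,0]
    P=p['pose'] if pose is None else pose
    d=np.c_[n,np.ones(len(n))]@P[:3,:3].T
    return P[:3,3],d
def onz(p,uv,z,pose=None):
    o,d=ray(p,uv,pose); t=(z-o[2])/d[:,2]; return o+d*t[:,None]
def proj(p,X,pose=None):
    P=p['pose'] if pose is None else pose
    c=(np.atleast_2d(X)-P[:3,3])@P[:3,:3]; n=c[:,:2]/c[:,2:]; r2=(n**2).sum(1,keepdims=True)
    n=n*(1+p['k1']*r2); return n*[p['fx'],p['fy']]+[p['cx'],p['cy']]
def R(o): return Ro.from_euler('xyz',o['ee_rot'],degrees=True)
def yaws(o):
    y=R(o).apply([0,1,0]); return np.degrees(np.arctan2(y[1],y[0]))
def go(o,pos,jaw):
    """tool-frame shift (mm) now + turn about tool x (deg) to TCP pos with jaw axis at world angle jaw"""
    d=R(o).inv().apply(np.array(pos)-o['position'])*1000
    # tool x is down: +ax turns clockwise seen from above => world yaw -= ax
    a=yaws(o)-jaw; a=(a+90)%180-90
    tilt=R(o).apply([1,0,0])
    return np.round(d,1),round(a,2),np.round(tilt,4)
E
python3 - <<'E'
from h import *
from bench import robot,optics
o=robot.get_obs(); print(R(o).as_matrix().round(3),yaws(o))
p=optics.camera_params('top')
for nm,uv,z in [('m1',(301,222),.009),('m2',(341,217),.009),('m3',(377,220),.009),('m4',(409,243),.009),('w1',(203,233),.03),('w2',(233,221),.03),('w3',(269,225),.03),('tray',(189,187),.01),('pane',(287,155),.05),('knob',(337,151),.09),('bar',(446,171),.1),('pc',(440,236),.03),('carton',(231,253),.04),('jar',(438,111),.04),('ring',(218,155),.01)]:
    print(nm,onz(p,uv,z).round(3))
im=load('top0.npz')['im']
cv2.imwrite('pics/crop_t.png',cv2.resize(im[90:290,160:480,::-1],None,fx=2.5,fy=2.5,interpolation=cv2.INTER_CUBIC))
E
```

```text
[[-0.     0.253 -0.967]
 [ 0.002 -0.967 -0.253]
 [-1.    -0.002 -0.   ]] -75.34379550523384
m1 [[0.421 0.065 0.009]]
m2 [[ 0.434 -0.058  0.009]]
m3 [[ 0.422 -0.167  0.009]]
m4 [[ 0.349 -0.261  0.009]]
w1 [[0.391 0.359 0.03 ]]
w2 [[0.425 0.269 0.03 ]]
w3 [[0.411 0.16  0.03 ]]
tray [[0.54  0.412 0.01 ]]
pane [[0.623 0.103 0.05 ]]
knob [[ 0.618 -0.049  0.09 ]]
bar [[ 0.546 -0.368  0.1  ]]
pc [[ 0.364 -0.352  0.03 ]]
carton [[0.327 0.271 0.04 ]]
jar [[ 0.763 -0.377  0.04 ]]
ring [[0.642 0.324 0.01 ]]
```

View pics/crop_t.png

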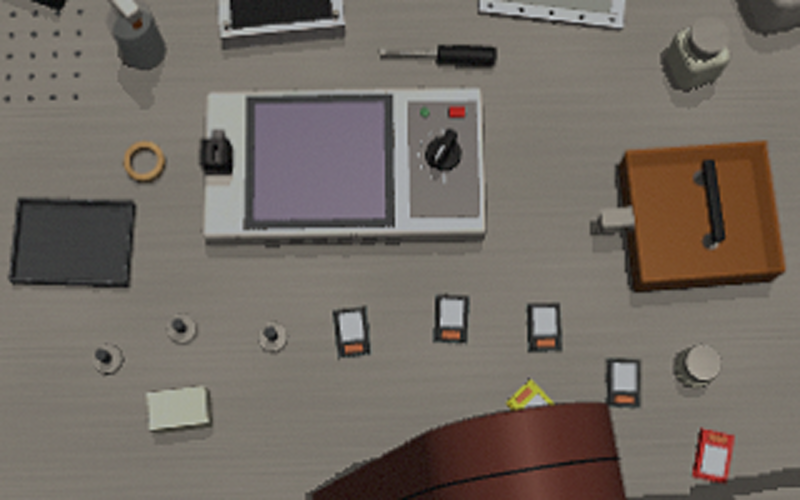

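>>> send_rows --deltas '[{"ax": 7.33, "x": -50}, {"ax": 7.33, "x": -50}, {"y": -40, "z": -23}, {"y": -40, "z": -23}, {"y": -40, "z": -23}, {"y": -40, "z": -23}, {"y": -40, "z": -23}, {"y": -40, "z": -23}, {"y": -40, "z": -23}, {"y": -40, "z": -23}, {"y": -40, "z": -23}, {"y": -40, "z": -23}, {"y": -40, "z": -23}, {"y": -40, "z": -23}, {"y": -40, "z": -23}, {"y": -40, "z": -23}, {}]'

```text
$.deltas[0]: bad value
```

```bash
cat > look.py <<'E'
import sys
from h import *
from bench import robot,optics
tag=sys.argv[1]; n=sys.argv[2] if len(sys.argv)>2 else 'wrist'
p=optics.camera_params(n); im,d=optics.read_camera(n)
np.savez(f'{tag}.npz',im=im,d=d,pose=p['pose']); cv2.imwrite(f'pics/{tag}.png',im[:,:,::-1])
o=robot.get_obs(); print(o['clock'],o['position'].round(4),yaws(o).round(2),o['joint_positions'].round(1),o['contact_force'].round(1),o['grip_width'])
E
python3 look.py w1; python3 look.py t1 top
```

```text
0.2 [ 0.1581 -0.6043  0.2306] -75.34 [-82.6  12.7  87.5  -0.   79.9  -7.2] [-0.4  0.4 -0.5] 0.08542228328657005
0.25 [ 0.1581 -0.6044  0.2308] -75.34 [-82.6  12.7  87.5   0.   79.9  -7.2] [-0.2  0.2 -1.2] 0.08548330446911545
```

View pics/w1.png

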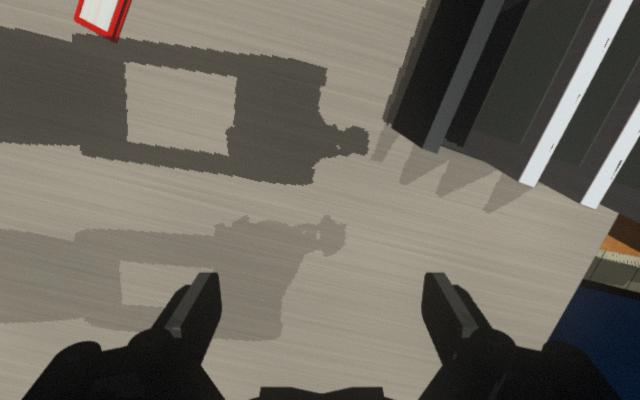

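>>> send_rows --deltas '[{"fingers": 1, "x": -50, "y": 0, "z": 0, "ax": 7.33, "ay": 0, "az": 0}]'

```text
clock: 0.35
position: [0.1575, -0.6002, 0.2726]
ee_rot: [-89.8, 89.1, 97.4]
contact_force: [0.4, -0.2, -0.4]
grip_width: 0.0856
```

>>> send_rows --deltas '[{"fingers": 1, "x": -50, "ax": 7.33}]'

```text
$.deltas[0]: bad value
```

>>> send_rows --deltas '[{"fingers": 1, "x": -50, "y": 0, "z": 0, "ax": 7.33, "ay": 0, "az": 0}, {"fingers": 1, "x": 0, "y": -40, "z": -23, "ax": 0, "ay": 0, "az": 0}, {"fingers": 1, "x": 0, "y": -40, "z": -23, "ax": 0, "ay": 0, "az": 0}, {"fingers": 1, "x": 0, "y": -40, "z": -23, "ax": 0, "ay": 0, "az": 0}, {"fingers": 1, "x": 0, "y": -40, "z": -23, "ax": 0, "ay": 0, "az": 0}, {"fingers": 1, "x": 0, "y": -40, "z": -23, "ax": 0, "ay": 0, "az": 0}, {"fingers": 1, "x": 0, "y": -40, "z": -23, "ax": 0, "ay": 0, "az": 0}, {"fingers": 1, "x": 0, "y": -40, "z": -23, "ax": 0, "ay": 0, "az": 0}, {"fingers": 1, "x": 0, "y": -40, "z": -23, "ax": 0, "ay": 0, "az": 0}, {"fingers": 1, "x": 0, "y": -40, "z": -23, "ax": 0, "ay": 0, "az": 0}, {"fingers": 1, "x": 0, "y": -40, "z": -23, "ax": 0, "ay": 0, "az": 0}, {"fingers": 1, "x": 0, "y": -40, "z": -23, "ax": 0, "ay": 0, "az": 0}, {"fingers": 1, "x": 0, "y": -40, "z": -23, "ax": 0, "ay": 0, "az": 0}, {"fingers": 1, "x": 0, "y": -40, "z": -23, "ax": 0, "ay": 0, "az": 0}, {"fingers": 1, "x": 0, "y": -40, "z": -23, "ax": 0, "ay": 0, "az": 0}, {"fingers": 1, "x": 0, "y": 0, "z": 0, "ax": 0, "ay": 0, "az": 0}, {"fingers": 1, "x": 0, "y": 0, "z": 0, "ax": 0, "ay": 0, "az": 0}, {"fingers": 1, "x": 0, "y": 0, "z": 0, "ax": 0, "ay": 0, "az": 0}]'

```text
clock: 2.15
position: [0.4798, -0.0453, 0.3312]
ee_rot: [41.6, 90.0, -138.4]
contact_force: [-0.6, 0.4, -0.1]
grip_width: 0.0854
```

```bash
python3 look.py w1; python3 look.py t1 top
```

```text
2.2 [ 0.4798 -0.0456  0.3313] -90.08 [-14.8 -10.1 100.   -0.   90.1  75.3] [ 0.  -0.   0.6] 0.0851891504279855
2.25 [ 0.4798 -0.0459  0.3313] -90.12 [-14.8 -10.1 100.   -0.   90.1  75.3] [-0.6 -0.5  0.1] 0.0856206799343522
```

View pics/w1.png

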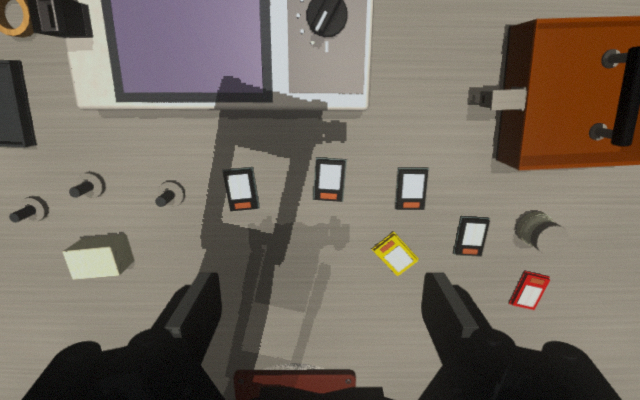

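```bash
cat > det.py <<'E'
import sys
from h import *
from bench import optics
def analyse(tag,n='wrist',dbg=True):
    z=load(tag+'.npz'); im=z['im']; d=z['d']; pose=z['pose']; p=dict(optics.camera_params(n)); p['pose']=pose
    g=im.max(2).astype(int); 
    dark=(g<62).astype(np.uint8)
    # modules: bright label blobs enclosed by dark border
    cn,_=cv2.findContours(dark,cv2.RETR_EXTERNAL,cv2.CHAIN_APPROX_NONE)
    out=[]
    for c in cn:
        a=cv2.contourArea(cv2.convexHull(c))
        if a<300 or a>8000: continue
        w=onz(p,c[:,0,:].astype(float),0.009)
        (cx,cy),(ww,hh),an=cv2.minAreaRect(np.float32(w[:,:2]*1000))
        L,S=max(ww,hh),min(ww,hh)
        if ww<hh: an+=90
        an=(an+90)%180-90
        m=np.zeros(g.shape,np.uint8); cv2.drawContours(m,[c],-1,1,-1)
        h,s,v=[x.astype(int) for x in cv2.split(cv2.cvtColor(im,cv2.COLOR_RGB2HSV))]
        orange=((m>0)&(h>2)&(h<18)&(s>120)&(v>90)).sum()
        white=((m>0)&(v>150)&(s<60)).sum()
        if 45<L<75 and 30<S<55: print('mod? c=(%.1f,%.1f) L=%.1f S=%.1f longaxis=%.1f orange=%d white=%d px=%s'%(cx,cy,L,S,an,orange,white,c[:,0].mean(0).round()))
    return p,im,d
def pts(p,d):
    v,u=np.mgrid[0:d.shape[0],0:d.shape[1]]
    o,r=ray(p,np.c_[u.ravel(),v.ravel()])
    # ray dirs have unit z-depth
    return (o+r*d.ravel()[:,None]).reshape(*d.shape,3)
if __name__=='__main__':
    p,im,d=analyse(sys.argv[1],sys.argv[2] if len(sys.argv)>2 else 'wrist')
    X=pts(p,d)
    m=((X[...,2]>.034)&(X[...,2]<.05)&(d>0)&(X[...,0]>.3)).astype(np.uint8)
    n,l,st,c=cv2.connectedComponentsWithStats(m)
    for i in range(1,n):
        if 15<st[i,4]<3000: print('z34-50',st[i,4],c[i].round(),np.median(X[l==i],axis=0).round(4), X[l==i][:,2].max().round(4))
E
python3 det.py w1
python3 - <<'E'
from h import *
import det
from bench import optics
p,im,d=det.analyse('w1'); X=det.pts(p,d)
for uv in [(150,330),(60,160),(190,50),(300,280),(340,80),(240,190)]: print(uv,X[uv[1],uv[0]].round(4))
E
```

```text
mod? c=(354.6,-260.1) L=57.4 S=42.2 longaxis=-3.8 orange=0 white=406 px=[470. 237.]
mod? c=(425.8,-168.7) L=55.4 S=38.9 longaxis=-0.1 orange=0 white=489 px=[411. 189.]
mod? c=(426.0,64.2) L=59.0 S=40.3 longaxis=5.4 orange=0 white=470 px=[241. 193.]
mod? c=(438.7,-56.6) L=56.3 S=37.3 longaxis=-3.3 orange=0 white=498 px=[329. 180.]
mod? c=(635.8,-52.7) L=46.0 S=38.8 longaxis=90.0 orange=0 white=63 px=[327.  16.]
z34-50 493 [524.  55.] [ 0.5949 -0.277   0.0421] 0.05
z34-50 21 [141.  37.] [0.6126 0.1524 0.0495] 0.05
z34-50 86 [488.  99.] [ 0.5457 -0.2426  0.0416] 0.0482
z34-50 393 [515. 137.] [ 0.5023 -0.2814  0.0423] 0.05
z34-50 120 [ 75. 191.] [0.4329 0.2708 0.0403] 0.0426
z34-50 117 [161. 201.] [0.4197 0.16   0.0407] 0.0434
z34-50 119 [ 15. 217.] [0.3972 0.3622 0.0404] 0.0444
z34-50 793 [549. 238.] [ 0.3696 -0.3471  0.0487] 0.05
z34-50 1668 [ 92. 261.] [0.3334 0.2678 0.0435] 0.0462
mod? c=(354.6,-260.1) L=57.4 S=42.2 longaxis=-3.8 orange=0 white=406 px=[470. 237.]
mod? c=(425.8,-168.7) L=55.4 S=38.9 longaxis=-0.1 orange=0 white=489 px=[411. 189.]
mod? c=(426.0,64.2) L=59.0 S=40.3 longaxis=5.4 orange=0 white=470 px=[241. 193.]
mod? c=(438.7,-56.6) L=56.3 S=37.3 longaxis=-3.3 orange=0 white=498 px=[329. 180.]
mod? c=(635.8,-52.7) L=46.0 S=38.8 longaxis=90.0 orange=0 white=63 px=[327.  16.]
(150, 330) [0.4942 0.0059 0.385 ]
(60, 160) [ 0.4651  0.3133 -0.0015]
(190, 50) [0.5985 0.0982 0.0512]
(300, 280) [ 0.2779 -0.0137 -0.0017]
(340, 80) [ 0.5662 -0.0675  0.0488]
(240, 190) [0.4241 0.0647 0.0077]
```

```bash
python3 - <<'E'
from h import *
import det
from bench import optics
p,im,d=det.analyse('w1'); X=det.pts(p,d)
for sl in (np.s_[268:400,160:230],np.s_[268:400,415:470]):
    x=X[sl].reshape(-1,3); dd=d[sl].ravel(); k=(dd>0)&(x[:,2]>.28)
    print(k.sum(), x[k][:,2].min(), np.percentile(x[k][:,2],[1,5]), x[k][x[k][:,2].argsort()[:30]].mean(0))
# pane
v,u=np.mgrid[0:120,90:330]
g=X[...,2]; 
print(onz(p,[(115,102),(270,101),(80,107),(369,107)],.05).round(4))
E
```

```text
mod? c=(354.6,-260.1) L=57.4 S=42.2 longaxis=-3.8 orange=0 white=406 px=[470. 237.]
mod? c=(425.8,-168.7) L=55.4 S=38.9 longaxis=-0.1 orange=0 white=489 px=[411. 189.]
mod? c=(426.0,64.2) L=59.0 S=40.3 longaxis=5.4 orange=0 white=470 px=[241. 193.]
mod? c=(438.7,-56.6) L=56.3 S=37.3 longaxis=-3.3 orange=0 white=498 px=[329. 180.]
mod? c=(635.8,-52.7) L=46.0 S=38.8 longaxis=90.0 orange=0 white=63 px=[327.  16.]
6208 0.34315810475577835 [0.34568708 0.35053046] [ 0.4823614  -0.00295979  0.34416509]
4968 0.3431154915966305 [0.34540306 0.34952908] [ 0.4804584  -0.08844496  0.34422387]
[[ 0.5437  0.1927  0.05  ]
 [ 0.5434  0.0125  0.05  ]
 [ 0.5386  0.2355  0.05  ]
 [ 0.5366 -0.1013  0.05  ]]
```

>>> send_rows --deltas '[{"fingers": 0.7, "x": 40, "y": 5, "z": 20, "ax": 0, "ay": 0, "az": 0}, {"fingers": 0.7, "x": 45, "y": 6, "z": 21, "ax": 0, "ay": 0, "az": 0}, {"fingers": 0.7, "x": 45, "y": 0, "z": 0, "ax": 3.2, "ay": 0, "az": 0}, {"fingers": 0.7, "x": 45, "y": 0, "z": 0, "ax": 0, "ay": 0, "az": 0}, {"fingers": 0.7, "x": 45, "y": 0, "z": 0, "ax": 0, "ay": 0, "az": 0}, {"fingers": 0.7, "x": 40, "y": 0, "z": 0, "ax": 0, "ay": 0, "az": 0}, {"fingers": 0.7, "x": 30, "y": 0, "z": 0, "ax": 0, "ay": 0, "az": 0}, {"fingers": 0.7, "x": 15, "y": 0, "z": 0, "ax": 0, "ay": 0, "az": 0}, {"fingers": 0.7, "x": 10, "y": 0, "z": 0, "ax": 0, "ay": 0, "az": 0}, {"fingers": 0.7, "x": 5, "y": 0, "z": 0, "ax": 0, "ay": 0, "az": 0}, {"fingers": 0.7, "x": 0, "y": 0, "z": 0, "ax": 0, "ay": 0, "az": 0}, {"fingers": 0.7, "x": 0, "y": 0, "z": 0, "ax": 0, "ay": 0, "az": 0}]' --grip_force 40

```text
clock: 3.45
position: [0.4401, -0.0562, 0.0123]
ee_rot: [166.1, 89.9, -17.2]
contact_force: [-0.5, -0.2, 0.4]
grip_width: 0.0596
```

```bash
python3 look.py w2; python3 - <<'E'
from h import *
import det
from bench import optics,robot
z=load('w2.npz');p=optics.camera_params('wrist');p['pose']=z['pose'];d=z['d']; X=det.pts(p,d)
zt=robot.get_obs()['position'][2]
for sl in (np.s_[268:400,100:320],np.s_[268:400,320:540]):
    x=X[sl].reshape(-1,3); dd=d[sl].ravel(); k=(dd>0)&(dd<.2)&(dd>.05)
    q=x[k]; q=q[q[:,2]>zt-.003]; print(len(q), np.percentile(q[:,2],[0.1,1,5])-zt)
E
```

```text
3.5 [ 0.4402 -0.0561  0.0124] -93.22 [-17.5   4.7 122.8   0.   52.4  75.8] [0.3 0.1 0. ] 0.059770161904256276
13425 [-0.00257878  0.01028275  0.01974956]
13344 [-0.00292047  0.00914822  0.01938652]
```

View pics/w2.png

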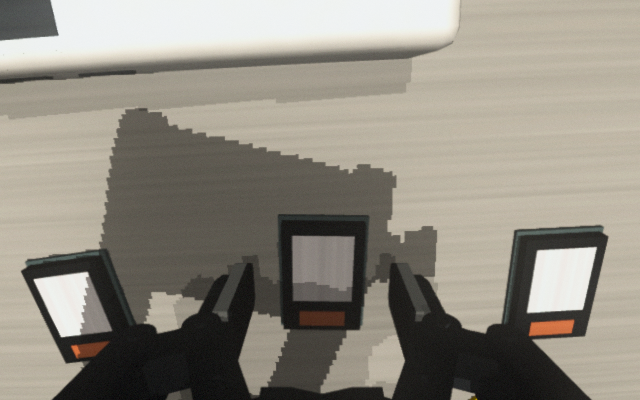

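>>> send_rows --deltas '[{"fingers": 0.7, "x": 8, "y": 0, "z": 0, "ax": 0, "ay": 0, "az": 0}, {"fingers": 0.7, "x": 6, "y": 0, "z": 0, "ax": 0, "ay": 0, "az": 0}, {"fingers": 0.4, "x": 0, "y": 0, "z": 0, "ax": 0, "ay": 0, "az": 0}, {"fingers": 0.4, "x": 0, "y": 0, "z": 0, "ax": 0, "ay": 0, "az": 0}, {"fingers": 0.4, "x": 0, "y": 0, "z": 0, "ax": 0, "ay": 0, "az": 0}, {"fingers": 0.4, "x": 0, "y": 0, "z": 0, "ax": 0, "ay": 0, "az": 0}]' --grip_force 40

```text
clock: 4.1
position: [0.4404, -0.056, -0.0015]
ee_rot: [163.6, 89.9, -19.6]
contact_force: [-1.6, -0.3, 11.3]
grip_width: 0.0406
```

>>> send_rows --deltas '[{"fingers": 0.2, "x": -20, "y": 0, "z": 0, "ax": 0, "ay": 0, "az": 0}, {"fingers": 0.2, "x": -40, "y": 0, "z": 0, "ax": 0, "ay": 0, "az": 0}, {"fingers": 0.2, "x": -45, "y": 0, "z": 0, "ax": -3.2, "ay": 0, "az": 0}, {"fingers": 0.2, "x": -45, "y": 0, "z": 0, "ax": 0, "ay": 0, "az": 0}, {"fingers": 0.2, "x": -40, "y": -8, "z": -20, "ax": 0, "ay": 0, "az": 0}, {"fingers": 0.2, "x": -30, "y": -23, "z": -36, "ax": 0, "ay": 0, "az": 0}, {"fingers": 0.2, "x": -30, "y": -23, "z": -36, "ax": 0, "ay": 0, "az": 0}, {"fingers": 0.2, "x": 0, "y": -23, "z": -36, "ax": 0, "ay": 0, "az": 0}, {"fingers": 0.2, "x": 0, "y": -23, "z": -36, "ax": 0, "ay": 0, "az": 0}, {"fingers": 0.2, "x": 0, "y": -23, "z": -36, "ax": 0, "ay": 0, "az": 0}, {"fingers": 0.2, "x": 0, "y": -23, "z": -20, "ax": 0, "ay": 0, "az": 0}, {"fingers": 0.2, "x": 0, "y": 0, "z": 0, "ax": 0, "ay": 0, "az": 0}, {"fingers": 0.2, "x": 0, "y": 0, "z": 0, "ax": 0, "ay": 0, "az": 0}, {"fingers": 0.2, "x": 0, "y": 0, "z": 0, "ax": 0, "ay": 0, "az": 0}]' --grip_force 40

```text
clock: 5.5
position: [0.6554, 0.0878, 0.2442]
ee_rot: [18.1, 89.9, -161.9]
contact_force: [-0.2, -0.2, -0.7]
grip_width: 0.0407
```

```bash
python3 look.py w3
```

```text
5.55 [0.6555 0.0876 0.2446] -90.04 [ 0.8 17.1 80.6 -0.  82.3 90.8] [-0.9 -0.1  0.1] 0.04070279870972861
```

View pics/w3.png

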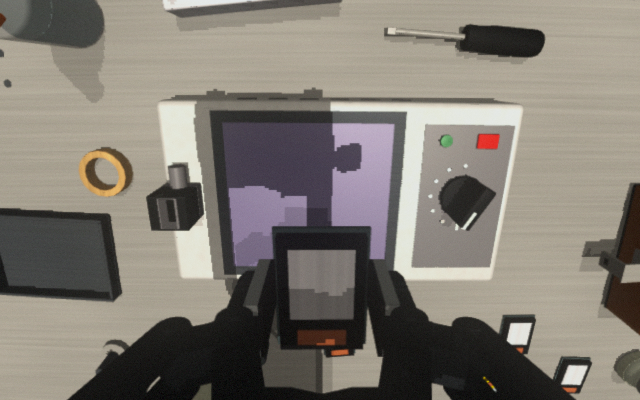

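```bash
python3 - <<'E'
from h import *
from bench import optics
z=load('w3.npz');im=z['im'];p=optics.camera_params('wrist');p['pose']=z['pose']
a=cv2.resize(im[90:290,140:270,::-1],None,fx=3,fy=3,interpolation=cv2.INTER_CUBIC)
b=cv2.resize(im[90:290,390:530,::-1],None,fx=3,fy=3,interpolation=cv2.INTER_CUBIC)
cv2.imwrite('pics/w3c.png',np.hstack([a[:600],b[:600]])[:, :800])
for nm,uv,zz in [('box',[(161,103),(521,106),(494,278),(181,278)],.05),('dark',[(211,112),(406,112),(397,271),(227,275)],.05),('purple',[(223,121),(393,123)],.05),('slot',[(170,211)],.094),('knob',[(466,202)],.09)]:
    print(nm,onz(p,uv,zz).round(4).tolist())
E
```

```text
box [[0.7221, 0.2339, 0.05], [0.7194, -0.0977, 0.05], [0.5384, -0.1008, 0.05], [0.5392, 0.2388, 0.05]]
dark [[0.7137, 0.1885, 0.05], [0.7134, 0.0088, 0.05], [0.5477, 0.0059, 0.05], [0.5431, 0.1884, 0.05]]
purple [[0.7055, 0.1781, 0.05], [0.7034, 0.0202, 0.05]]
slot [[0.6327, 0.2199, 0.094]]
knob [[0.6394, -0.0409, 0.09]]
```

View pics/w3c.png

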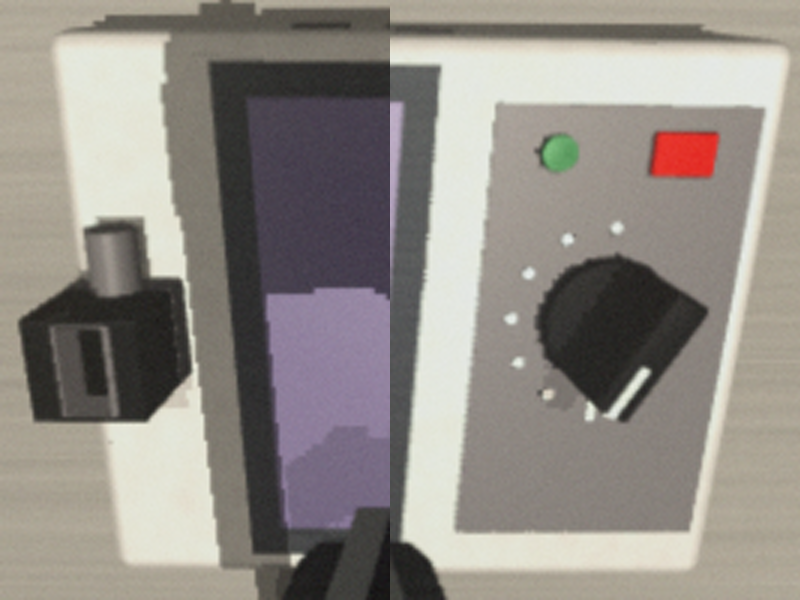

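```bash
python3 - <<'E'
from h import *
from bench import optics
z=load('w3.npz');im=z['im'];p=optics.camera_params('wrist');p['pose']=z['pose']
f=lambda c,r,o:(o+c/3,90+r/3)
a=onz(p,[f(612-390,416,390),f(648-390,370,390)],.09);print('line',a, np.degrees(np.arctan2(*(a[0]-a[1])[[1,0]])))
m=onz(p,[f(547-390,393,390),f(518-390,363,390),f(511-390,318,390),f(529-390,272,390),f(567-390,238,390),f(617-390,228,390),f(590-390,411,390)],.05);print('dots',m.round(4))
A=np.c_[2*m[:6,:2],np.ones(6)];s=np.linalg.lstsq(A,(m[:6,:2]**2).sum(1),rcond=None)[0];print('knob axis',s[:2],np.degrees(np.arctan2(m[:,1]-s[1],m[:,0]-s[0])))
print('slot',onz(p,[f(52,325,140),f(118,325,140),f(62,416,140),f(120,416,140)],.094).round(4), onz(p,[f(85,371,140)],.094))
E
```

```text
line [[ 0.6138201  -0.04241233  0.09      ]
 [ 0.62865115 -0.05132328  0.09      ]] 149.00124930535233
dots [[ 0.6053 -0.0365  0.05  ]
 [ 0.6162 -0.0255  0.05  ]
 [ 0.6321 -0.0215  0.05  ]
 [ 0.6479 -0.0259  0.05  ]
 [ 0.6592 -0.0371  0.05  ]
 [ 0.6626 -0.0531  0.05  ]
 [ 0.5986 -0.0521  0.05  ]]
knob axis [ 0.63187992 -0.05220824] [149.43591711 120.44423467  89.66163307  58.74642782  28.86625864
  -1.5775802  179.7808925 ]
slot [[0.6445 0.2294 0.094 ]
 [0.6444 0.2101 0.094 ]
 [0.6159 0.2307 0.094 ]
 [0.6159 0.2132 0.094 ]] [[0.63024107 0.2217404  0.094     ]]
```

>>> send_rows --deltas '[{"fingers": 0.2, "x": 20, "y": 18, "z": -5, "ax": 0, "ay": 0, "az": 0}, {"fingers": 0.2, "x": 40, "y": 17, "z": -4, "ax": 0, "ay": 0, "az": 0}, {"fingers": 0.2, "x": 40, "y": 0, "z": 0, "ax": 0, "ay": 0, "az": 0}, {"fingers": 0.2, "x": 40, "y": 0, "z": 0, "ax": 0, "ay": 0, "az": 0}, {"fingers": 0.2, "x": 25, "y": 0, "z": 0, "ax": 0, "ay": 0, "az": 0}, {"fingers": 0.2, "x": 15, "y": 0, "z": 0, "ax": 0, "ay": 0, "az": 0}, {"fingers": 0.2, "x": 10, "y": 0, "z": 0, "ax": 0, "ay": 0, "az": 0}, {"fingers": 0.2, "x": 0, "y": 0, "z": 0, "ax": 0, "ay": 0, "az": 0}, {"fingers": 0.2, "x": 0, "y": 0, "z": 0, "ax": 0, "ay": 0, "az": 0}]' --grip_force 40

```text
clock: 6.45
position: [0.6663, 0.0532, 0.0565]
ee_rot: [177.1, 89.9, -2.9]
contact_force: [0.2, -0.1, -0.3]
grip_width: 0.0406
```

>>> send_rows --deltas '[{"fingers": 0.2, "x": 4, "y": 0, "z": 0, "ax": 0, "ay": 0, "az": 0}, {"fingers": 0.2, "x": 2, "y": 0, "z": 0, "ax": 0, "ay": 0, "az": 0}, {"fingers": 0.2, "x": 0.5, "y": 0, "z": 0, "ax": 0, "ay": 0, "az": 0}, {"fingers": 0.2, "x": 0, "y": 0, "z": 0, "ax": 0, "ay": 0, "az": 0}]' --grip_force 40

```text
clock: 6.85
position: [0.6654, 0.0534, 0.0486]
ee_rot: [-177.1, 90.0, 2.9]
contact_force: [0.8, -0.2, -0.7]
grip_width: 0.0407
```

>>> send_rows --deltas '[{"fingers": 0.2, "x": 1, "y": 0, "z": 0, "ax": 0, "ay": 0, "az": 0}, {"fingers": 0.2, "x": 0.5, "y": 0, "z": 0, "ax": 0, "ay": 0, "az": 0}, {"fingers": 0.2, "x": 0, "y": 0, "z": 0, "ax": 0, "ay": 0, "az": 0}]' --grip_force 40

```text
clock: 7.15
position: [0.6654, 0.0534, 0.0486]
ee_rot: [162.7, 90.0, -17.3]
contact_force: [-3.7, 1.0, 9.9]
grip_width: 0.0407
```

>>> send_rows --deltas '[{"fingers": 0.7, "x": 0, "y": 0, "z": 0, "ax": 0, "ay": 0, "az": 0}, {"fingers": 0.7, "x": 0, "y": 0, "z": 0, "ax": 0, "ay": 0, "az": 0}, {"fingers": 0.7, "x": -5, "y": 0, "z": 0, "ax": 0, "ay": 0, "az": 0}, {"fingers": 0.7, "x": -30, "y": 0, "z": 0, "ax": 0, "ay": 0, "az": 0}, {"fingers": 0.7, "x": -45, "y": 0, "z": 0, "ax": 0, "ay": 0, "az": 0}, {"fingers": 0.7, "x": -45, "y": 0, "z": 0, "ax": 0, "ay": 0, "az": 0}, {"fingers": 0.7, "x": -20, "y": 28, "z": 30, "ax": 0, "ay": 0, "az": 0}, {"fingers": 0.7, "x": 0, "y": 28, "z": 30, "ax": 0, "ay": 0, "az": 0}, {"fingers": 0.7, "x": 0, "y": 28, "z": 30, "ax": 0, "ay": 0, "az": 0}, {"fingers": 0.7, "x": 0, "y": 28, "z": 30, "ax": 0, "ay": 0, "az": 0}, {"fingers": 0.7, "x": 0, "y": 28, "z": 30, "ax": 0, "ay": 0, "az": 0}, {"fingers": 0.7, "x": 0, "y": 28, "z": 30, "ax": 0, "ay": 0, "az": 0}, {"fingers": 0.7, "x": 0, "y": 28, "z": 30, "ax": 0, "ay": 0, "az": 0}, {"fingers": 0.7, "x": 0, "y": 28, "z": 30, "ax": 0, "ay": 0, "az": 0}, {"fingers": 0.7, "x": 0, "y": 0, "z": 0, "ax": 0, "ay": 0, "az": 0}, {"fingers": 0.7, "x": 0, "y": 0, "z": 0, "ax": 0, "ay": 0, "az": 0}]' --grip_force 40

```text
clock: 8.75
position: [0.425, -0.1713, 0.1922]
ee_rot: [171.1, 89.9, -9.1]
contact_force: [-0.2, -0.2, -0.7]
grip_width: 0.0596
```

```bash
python3 look.py w4; python3 det.py w4;  python3 look.py s4 scene
```

```text
8.8 [ 0.4255 -0.1706  0.1922] -90.06 [-31.8  -9.  113.9   0.   75.   58.3] [0.9 0.5 0.6] 0.05940720649387814
mod? c=(424.6,61.8) L=56.5 S=41.3 longaxis=5.6 orange=183 white=970 px=[ 77. 177.]
mod? c=(425.7,-170.2) L=58.1 S=40.5 longaxis=-0.2 orange=193 white=116 px=[319. 174.]
z34-50 81 [464.   5.] [ 0.5643 -0.2783  0.0419] 0.0497
z34-50 16 [3. 9.] [0.5644 0.0628 0.0496] 0.05
z34-50 86 [414.  33.] [ 0.5447 -0.2427  0.0395] 0.0453
z34-50 716 [460.  91.] [ 0.5038 -0.2813  0.0422] 0.05
z34-50 1751 [518. 247.] [ 0.37   -0.3484  0.0489] 0.05
8.85 [ 0.4258 -0.1703  0.1921] -89.99 [-31.7  -9.  113.9   0.   75.   58.3] [0.2 0.2 0.1] 0.05937121443592026
```

View pics/s4.png

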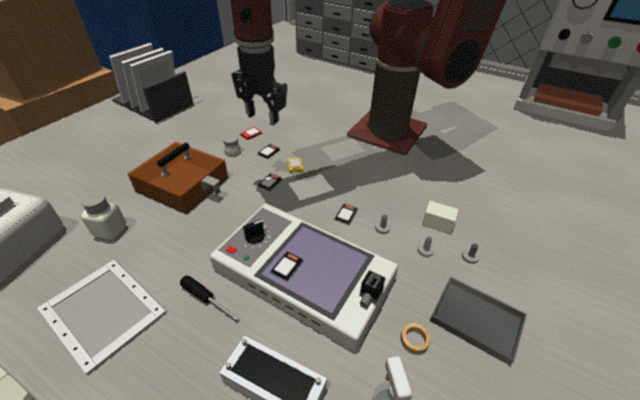

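View pics/w4.png

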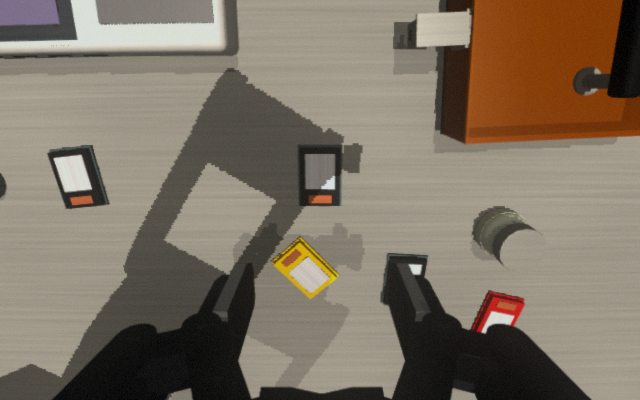

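>>> send_rows --deltas '[{"fingers": 0.7, "x": 30, "y": 0, "z": 0, "ax": 0, "ay": 0, "az": 0}, {"fingers": 0.7, "x": 45, "y": 0, "z": 0, "ax": 0, "ay": 0, "az": 0}, {"fingers": 0.7, "x": 45, "y": 0, "z": 0, "ax": 0, "ay": 0, "az": 0}, {"fingers": 0.7, "x": 40, "y": 0, "z": 0, "ax": 0, "ay": 0, "az": 0}, {"fingers": 0.7, "x": 20, "y": 0, "z": 0, "ax": 0, "ay": 0, "az": 0}, {"fingers": 0.7, "x": 9, "y": 0, "z": 0, "ax": 0, "ay": 0, "az": 0}, {"fingers": 0.7, "x": 4, "y": 0, "z": 0, "ax": 0, "ay": 0, "az": 0}, {"fingers": 0.7, "x": 0, "y": 0, "z": 0, "ax": 0, "ay": 0, "az": 0}, {"fingers": 0.2, "x": 0, "y": 0, "z": 0, "ax": 0, "ay": 0, "az": 0}, {"fingers": 0.2, "x": 0, "y": 0, "z": 0, "ax": 0, "ay": 0, "az": 0}, {"fingers": 0.2, "x": 0, "y": 0, "z": 0, "ax": 0, "ay": 0, "az": 0}, {"fingers": 0.2, "x": 0, "y": 0, "z": 0, "ax": 0, "ay": 0, "az": 0}]' --grip_force 40

```text
clock: 10.05
position: [0.4266, -0.1714, 0.0005]
ee_rot: [153.0, 89.8, -27.0]
contact_force: [0.3, 1.5, 6.0]
grip_width: 0.0405
```

>>> send_rows --deltas '[{"fingers": 0.2, "x": -20, "y": 0, "z": 0, "ax": 0, "ay": 0, "az": 0}, {"fingers": 0.2, "x": -45, "y": 0, "z": 0, "ax": 0, "ay": 0, "az": 0}, {"fingers": 0.2, "x": -45, "y": 0, "z": 0, "ax": 0, "ay": 0, "az": 0}, {"fingers": 0.2, "x": -45, "y": 0, "z": 0, "ax": 0, "ay": 0, "az": 0}, {"fingers": 0.2, "x": 0, "y": -15, "z": -12, "ax": 0, "ay": 0, "az": 0}, {"fingers": 0.2, "x": 0, "y": -30, "z": -22, "ax": 0, "ay": 0, "az": 0}, {"fingers": 0.2, "x": 0, "y": -30, "z": -22, "ax": 0, "ay": 0, "az": 0}, {"fingers": 0.2, "x": 0, "y": -30, "z": -22, "ax": 0, "ay": 0, "az": 0}, {"fingers": 0.2, "x": 0, "y": -30, "z": -22, "ax": 0, "ay": 0, "az": 0}, {"fingers": 0.2, "x": 0, "y": -30, "z": -22, "ax": 0, "ay": 0, "az": 0}, {"fingers": 0.2, "x": 0, "y": -30, "z": -22, "ax": 0, "ay": 0, "az": 0}, {"fingers": 0.2, "x": 0, "y": -30, "z": -21, "ax": 0, "ay": 0, "az": 0}, {"fingers": 0.2, "x": 30, "y": 0, "z": 0, "ax": 0, "ay": 0, "az": 0}, {"fingers": 0.2, "x": 40, "y": 0, "z": 0, "ax": 0, "ay": 0, "az": 0}, {"fingers": 0.2, "x": 20, "y": 0, "z": 0, "ax": 0, "ay": 0, "az": 0}, {"fingers": 0.2, "x": 7, "y": 0, "z": 0, "ax": 0, "ay": 0, "az": 0}, {"fingers": 0.2, "x": 0, "y": 0, "z": 0, "ax": 0, "ay": 0, "az": 0}, {"fingers": 0.2, "x": 0, "y": 0, "z": 0, "ax": 0, "ay": 0, "az": 0}]' --grip_force 40

```text
clock: 11.85
position: [0.5913, 0.0542, 0.0584]
ee_rot: [177.1, 89.9, -2.9]
contact_force: [-1.4, -0.3, 0.2]
grip_width: 0.0407
```

```bash
python3 look.py w5
```

```text
11.9 [0.5917 0.0542 0.0588] -90.02 [-2.4 18.7 99.9  0.  61.2 87.6] [-0.   0.1 -0.6] 0.04067030155363793
```

View pics/w5.png

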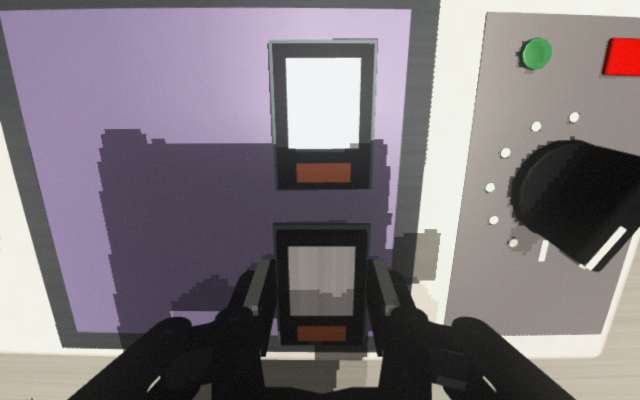

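>>> send_rows --deltas '[{"fingers": 0.2, "x": 5, "y": 0, "z": 0, "ax": 0, "ay": 0, "az": 0}, {"fingers": 0.2, "x": 2.5, "y": 0, "z": 0, "ax": 0, "ay": 0, "az": 0}, {"fingers": 0.2, "x": 0.7, "y": 0, "z": 0, "ax": 0, "ay": 0, "az": 0}, {"fingers": 0.2, "x": 0, "y": 0, "z": 0, "ax": 0, "ay": 0, "az": 0}]' --grip_force 40

```text
clock: 12.3
position: [0.591, 0.0543, 0.0505]
ee_rot: [171.6, 89.9, -8.4]
contact_force: [-2.9, 0.1, 9.9]
grip_width: 0.0404
```

>>> send_rows --deltas '[{"fingers": 0.7, "x": 0, "y": 0, "z": 0, "ax": 0, "ay": 0, "az": 0}, {"fingers": 0.7, "x": 0, "y": 0, "z": 0, "ax": 0, "ay": 0, "az": 0}, {"fingers": 0.7, "x": -5, "y": 0, "z": 0, "ax": 0, "ay": 0, "az": 0}, {"fingers": 0.7, "x": -30, "y": 0, "z": 0, "ax": 0, "ay": 0, "az": 0}, {"fingers": 0.7, "x": -45, "y": -1, "z": 15, "ax": 0, "ay": 0, "az": 0}, {"fingers": 0.7, "x": -40, "y": -2, "z": 30, "ax": 0, "ay": 0, "az": 0}, {"fingers": 0.7, "x": 0, "y": -2, "z": 40, "ax": 0, "ay": 0, "az": 0}, {"fingers": 0.7, "x": 0, "y": -2, "z": 40, "ax": 0, "ay": 0, "az": 0}, {"fingers": 0.7, "x": 0, "y": -2, "z": 40, "ax": 0, "ay": 0, "az": 0}, {"fingers": 0.7, "x": 20, "y": 0, "z": 0, "ax": -5.5, "ay": 0, "az": 0}, {"fingers": 0.7, "x": 0, "y": 0, "z": 0, "ax": 0, "ay": 0, "az": 0}, {"fingers": 0.7, "x": 0, "y": 0, "z": 0, "ax": 0, "ay": 0, "az": 0}]' --grip_force 40

```text
clock: 13.5
position: [0.4253, 0.0634, 0.1489]
ee_rot: [-11.9, 90.0, 173.5]
contact_force: [-0.6, 0.2, 0.6]
grip_width: 0.0601
```

```bash
python3 look.py w6; python3 det.py w6; python3 look.py s6 scene
```

```text
13.55 [0.4259 0.0633 0.1492] -84.63 [ -2.1 -10.6 120.1  -0.   70.4  82.6] [ 0.2 -0.1  0.3] 0.06025304937898591
mod? c=(312.8,-252.7) L=59.5 S=48.8 longaxis=-4.3 orange=0 white=0 px=[621. 332.]
mod? c=(425.1,65.4) L=59.4 S=41.5 longaxis=5.3 orange=34 white=0 px=[317. 187.]
z34-50 376 [ 39. 168.] [0.432  0.2709 0.0407] 0.0427
z34-50 324 [188. 198.] [0.4196 0.161  0.0408] 0.0427
13.6 [0.4262 0.0633 0.1493] -84.61 [ -2.1 -10.5 120.1  -0.   70.4  82.5] [ 0.4  0.2 -0.2] 0.059961549841458794
```

View pics/w6.png

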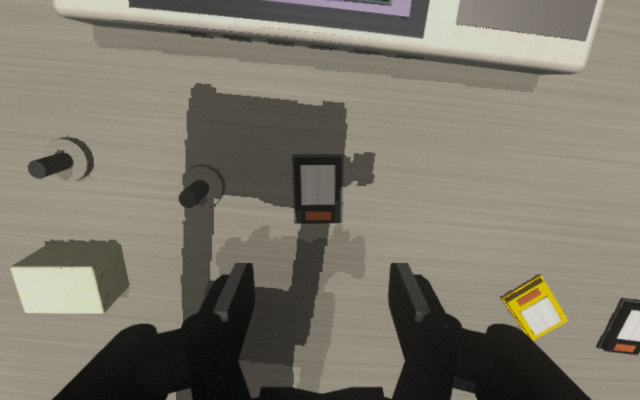

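View pics/s6.png

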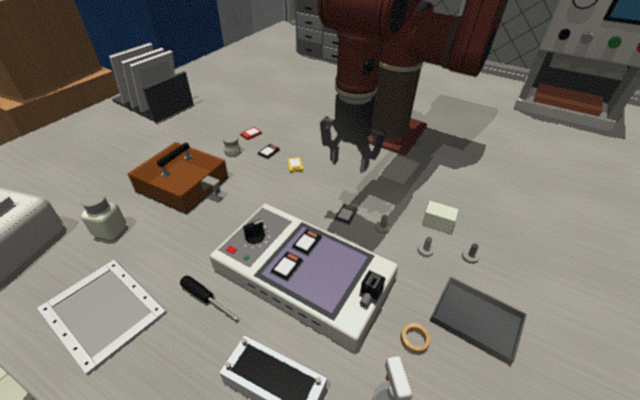

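>>> send_rows --deltas '[{"fingers": 0.7, "x": 30, "y": -1, "z": 0, "ax": 0, "ay": 0, "az": 0}, {"fingers": 0.7, "x": 45, "y": -1, "z": 0, "ax": 0, "ay": 0, "az": 0}, {"fingers": 0.7, "x": 40, "y": 0, "z": 0, "ax": 0, "ay": 0, "az": 0}, {"fingers": 0.7, "x": 20, "y": 0, "z": 0, "ax": 0, "ay": 0, "az": 0}, {"fingers": 0.7, "x": 10, "y": 0, "z": 0, "ax": 0, "ay": 0, "az": 0}, {"fingers": 0.7, "x": 4, "y": 0, "z": 0, "ax": 0, "ay": 0, "az": 0}, {"fingers": 0.7, "x": 0, "y": 0, "z": 0, "ax": 0, "ay": 0, "az": 0}, {"fingers": 0.2, "x": 0, "y": 0, "z": 0, "ax": 0, "ay": 0, "az": 0}, {"fingers": 0.2, "x": 0, "y": 0, "z": 0, "ax": 0, "ay": 0, "az": 0}, {"fingers": 0.2, "x": 0, "y": 0, "z": 0, "ax": 0, "ay": 0, "az": 0}, {"fingers": 0.2, "x": 0, "y": 0, "z": 0, "ax": 0, "ay": 0, "az": 0}]' --grip_force 40

```text
clock: 14.7
position: [0.4267, 0.0653, 0.0012]
ee_rot: [172.5, 89.8, -2.0]
contact_force: [-0.7, -0.1, 7.2]
grip_width: 0.0409
```

>>> send_rows --deltas '[{"fingers": 0.2, "x": -20, "y": 0, "z": 0, "ax": 0, "ay": 0, "az": 0}, {"fingers": 0.2, "x": -45, "y": 0, "z": 0, "ax": 5.5, "ay": 0, "az": 0}, {"fingers": 0.2, "x": -45, "y": 0, "z": 0, "ax": 0, "ay": 0, "az": 0}, {"fingers": 0.2, "x": -45, "y": 0, "z": 0, "ax": 0, "ay": 0, "az": 0}, {"fingers": 0.2, "x": 0, "y": -8, "z": -22, "ax": 0, "ay": 0, "az": 0}, {"fingers": 0.2, "x": 0, "y": -10, "z": -35, "ax": 0, "ay": 0, "az": 0}, {"fingers": 0.2, "x": 0, "y": -12, "z": -36, "ax": 0, "ay": 0, "az": 0}, {"fingers": 0.2, "x": 0, "y": -12, "z": -36, "ax": 0, "ay": 0, "az": 0}, {"fingers": 0.2, "x": 0, "y": -12, "z": -36, "ax": 0, "ay": 0, "az": 0}, {"fingers": 0.2, "x": 0, "y": -12, "z": -36, "ax": 0, "ay": 0, "az": 0}, {"fingers": 0.2, "x": 0, "y": -12, "z": -36, "ax": 0, "ay": 0, "az": 0}, {"fingers": 0.2, "x": 30, "y": 0, "z": 0, "ax": 0, "ay": 0, "az": 0}, {"fingers": 0.2, "x": 40, "y": 0, "z": 0, "ax": 0, "ay": 0, "az": 0}, {"fingers": 0.2, "x": 20, "y": 0, "z": 0, "ax": 0, "ay": 0, "az": 0}, {"fingers": 0.2, "x": 7, "y": 0, "z": 0, "ax": 0, "ay": 0, "az": 0}, {"fingers": 0.2, "x": 0, "y": 0, "z": 0, "ax": 0, "ay": 0, "az": 0}, {"fingers": 0.2, "x": 0, "y": 0, "z": 0, "ax": 0, "ay": 0, "az": 0}]' --grip_force 40

```text
clock: 16.4
position: [0.6632, 0.1435, 0.0595]
ee_rot: [-173.9, 89.8, 6.1]
contact_force: [0.2, -0.3, -0.8]
grip_width: 0.0405
```

```bash
python3 look.py w7
```

```text
16.45 [0.6635 0.1435 0.06  ] -90.01 [ 5.6 28.8 86.1  0.  64.9 95.6] [ 0.9 -0.2 -0.8] 0.04064826063871979
```

View pics/w7.png

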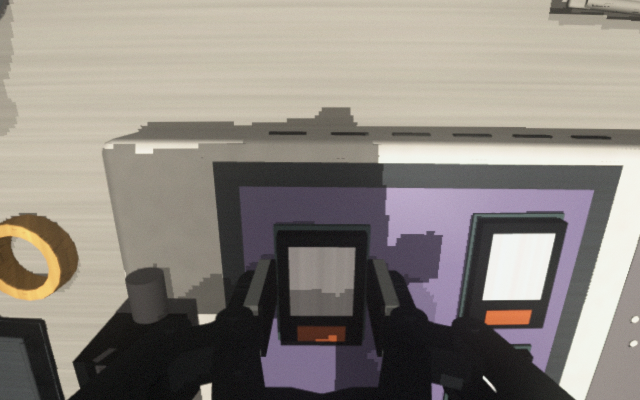

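>>> send_rows --deltas '[{"fingers": 0.2, "x": 5, "y": 0, "z": 0, "ax": 0, "ay": 0, "az": 0}, {"fingers": 0.2, "x": 3, "y": 0, "z": 0, "ax": 0, "ay": 0, "az": 0}, {"fingers": 0.2, "x": 1, "y": 0, "z": 0, "ax": 0, "ay": 0, "az": 0}, {"fingers": 0.2, "x": 0, "y": 0, "z": 0, "ax": 0, "ay": 0, "az": 0}]' --grip_force 40

```text
clock: 16.85
position: [0.663, 0.1435, 0.0512]
ee_rot: [-179.0, 89.9, 1.0]
contact_force: [-4.6, -0.6, 9.8]
grip_width: 0.0405
```

>>> send_rows --deltas '[{"fingers": 0.65, "x": 0, "y": 0, "z": 0, "ax": 0, "ay": 0, "az": 0}, {"fingers": 0.65, "x": 0, "y": 0, "z": 0, "ax": 0, "ay": 0, "az": 0}, {"fingers": 0.65, "x": -5, "y": 0, "z": 0, "ax": 0, "ay": 0, "az": 0}, {"fingers": 0.65, "x": -30, "y": 0, "z": 0, "ax": 0, "ay": 0, "az": 0}, {"fingers": 0.65, "x": -45, "y": 0, "z": 0, "ax": 0, "ay": 0, "az": 0}, {"fingers": 0.65, "x": -45, "y": 0, "z": 0, "ax": 0, "ay": 0, "az": 0}]' --grip_force 40

```text
clock: 17.45
position: [0.6611, 0.1433, 0.1739]
ee_rot: [5.2, 89.9, -174.8]
contact_force: [0.5, -0.8, 0.5]
grip_width: 0.0558
```

```bash
python3 look.py s8 scene; python3 look.py t8 top; python3 - <<'E'
from h import *
from bench import optics
p=optics.camera_params('scene'); print(onz(p,[(268,151)],.009))
im=load('s8.npz')['im']; cv2.imwrite('pics/s8c.png',cv2.resize(im[110:330,200:420,::-1],None,fx=2.7,fy=2.7,interpolation=cv2.INTER_CUBIC))
im=load('t8.npz')['im']; cv2.imwrite('pics/t8c.png',cv2.resize(im[100:300,180:500,::-1],None,fx=2.5,fy=2.5,interpolation=cv2.INTER_CUBIC))
E
```

```text
17.5 [0.666  0.1439 0.1849] -90.0 [ 5.6 21.6 81.5  0.  76.2 95.6] [4.1 1.4 6.9] 0.05539091669999925
17.55 [0.6667 0.1439 0.183 ] -90.0 [ 5.6 21.6 81.6  0.  75.9 95.6] [0.7 0.2 0.8] 0.055622953165991244
[[ 0.31530515 -0.25274168  0.009     ]]
```

View pics/s8c.png

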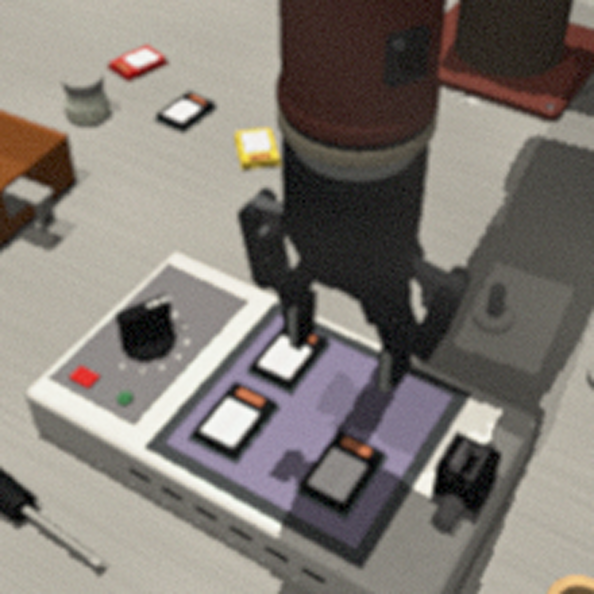

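View pics/t8c.png

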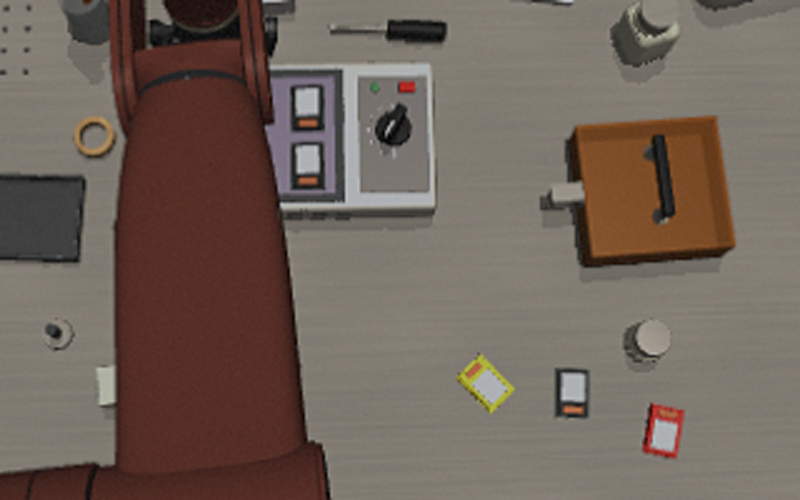

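>>> send_rows --deltas '[{"fingers": 0.7, "x": 0, "y": 15, "z": 13, "ax": 0, "ay": 0, "az": 0}, {"fingers": 0.7, "x": 0, "y": 31, "z": 27, "ax": 0, "ay": 0, "az": 0}, {"fingers": 0.7, "x": 0, "y": 31, "z": 27, "ax": 0, "ay": 0, "az": 0}, {"fingers": 0.7, "x": 0, "y": 31, "z": 27, "ax": 0, "ay": 0, "az": 0}, {"fingers": 0.7, "x": 0, "y": 31, "z": 27, "ax": 0, "ay": 0, "az": 0}, {"fingers": 0.7, "x": 0, "y": 31, "z": 27, "ax": 0, "ay": 0, "az": 0}, {"fingers": 0.7, "x": 0, "y": 31, "z": 27, "ax": 0, "ay": 0, "az": 0}, {"fingers": 0.7, "x": 0, "y": 31, "z": 27, "ax": 0, "ay": 0, "az": 0}, {"fingers": 0.7, "x": 0, "y": 31, "z": 27, "ax": 0, "ay": 0, "az": 0}, {"fingers": 0.7, "x": 0, "y": 31, "z": 27, "ax": 0, "ay": 0, "az": 0}, {"fingers": 0.7, "x": 0, "y": 31, "z": 27, "ax": 0, "ay": 0, "az": 0}, {"fingers": 0.7, "x": 0, "y": 31, "z": 27, "ax": 0, "ay": 0, "az": 0}, {"fingers": 0.7, "x": 10, "y": 25, "z": 24, "ax": 0, "ay": 0, "az": 0}, {"fingers": 0.7, "x": 20, "y": 15, "z": 13, "ax": 0, "ay": 0, "az": 0}, {"fingers": 0.7, "x": 0, "y": 0, "z": 0, "ax": 0, "ay": 0, "az": 0}, {"fingers": 0.7, "x": 0, "y": 0, "z": 0, "ax": 0, "ay": 0, "az": 0}, {"fingers": 0.7, "x": 0, "y": 0, "z": 0, "ax": 0, "ay": 0, "az": 0}]' --grip_force 40

```text
clock: 19.25
position: [0.3158, -0.2524, 0.1443]
ee_rot: [154.1, 89.9, -25.9]
contact_force: [0.3, 0.5, -0.2]
grip_width: 0.0597
```

```bash
python3 look.py w9; python3 det.py w9
```

```text
19.3 [ 0.316  -0.2524  0.1444] -89.93 [-49.8 -14.5 123.9   0.   70.5  40.1] [-0.5  0.4 -0.3] 0.059606874817384206
mod? c=(311.8,-259.2) L=59.3 S=41.1 longaxis=-4.4 orange=249 white=239 px=[329. 194.]
```

View pics/w9.png

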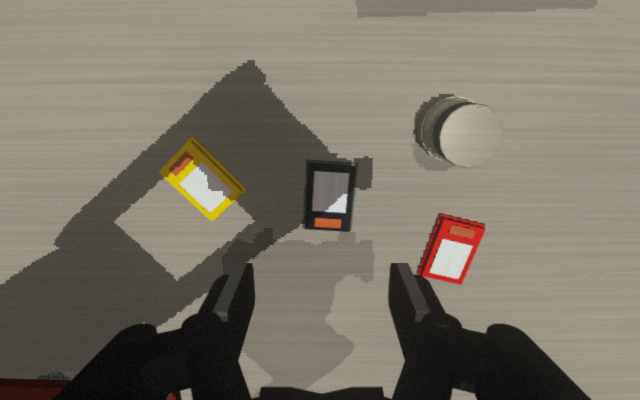

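>>> send_rows --deltas '[{"fingers": 0.7, "x": 25, "y": 7, "z": 4, "ax": 0, "ay": 0, "az": 0}, {"fingers": 0.7, "x": 45, "y": 0, "z": 0, "ax": 4.4, "ay": 0, "az": 0}, {"fingers": 0.7, "x": 40, "y": 0, "z": 0, "ax": 0, "ay": 0, "az": 0}, {"fingers": 0.7, "x": 20, "y": 0, "z": 0, "ax": 0, "ay": 0, "az": 0}, {"fingers": 0.7, "x": 10, "y": 0, "z": 0, "ax": 0, "ay": 0, "az": 0}, {"fingers": 0.7, "x": 4, "y": 0, "z": 0, "ax": 0, "ay": 0, "az": 0}, {"fingers": 0.7, "x": 0, "y": 0, "z": 0, "ax": 0, "ay": 0, "az": 0}, {"fingers": 0.2, "x": 0, "y": 0, "z": 0, "ax": 0, "ay": 0, "az": 0}, {"fingers": 0.2, "x": 0, "y": 0, "z": 0, "ax": 0, "ay": 0, "az": 0}, {"fingers": 0.2, "x": 0, "y": 0, "z": 0, "ax": 0, "ay": 0, "az": 0}, {"fingers": 0.2, "x": 0, "y": 0, "z": 0, "ax": 0, "ay": 0, "az": 0}]' --grip_force 40

```text
clock: 20.4
position: [0.3121, -0.2608, 0.0012]
ee_rot: [138.6, 89.8, -45.8]
contact_force: [0.1, 1.8, 5.2]
grip_width: 0.0403
```

>>> send_rows --deltas '[{"fingers": 0.2, "x": -20, "y": 0, "z": 0, "ax": 0, "ay": 0, "az": 0}, {"fingers": 0.2, "x": -45, "y": 0, "z": 0, "ax": -4.4, "ay": 0, "az": 0}, {"fingers": 0.2, "x": -45, "y": 0, "z": 0, "ax": 0, "ay": 0, "az": 0}, {"fingers": 0.2, "x": -45, "y": 0, "z": 0, "ax": 0, "ay": 0, "az": 0}, {"fingers": 0.2, "x": 0, "y": -16, "z": -11, "ax": 0, "ay": 0, "az": 0}, {"fingers": 0.2, "x": 0, "y": -32, "z": -22, "ax": 0, "ay": 0, "az": 0}, {"fingers": 0.2, "x": 0, "y": -32, "z": -22, "ax": 0, "ay": 0, "az": 0}, {"fingers": 0.2, "x": 0, "y": -32, "z": -22, "ax": 0, "ay": 0, "az": 0}, {"fingers": 0.2, "x": 0, "y": -32, "z": -22, "ax": 0, "ay": 0, "az": 0}, {"fingers": 0.2, "x": 0, "y": -32, "z": -22, "ax": 0, "ay": 0, "az": 0}, {"fingers": 0.2, "x": 0, "y": -32, "z": -22, "ax": 0, "ay": 0, "az": 0}, {"fingers": 0.2, "x": 0, "y": -32, "z": -22, "ax": 0, "ay": 0, "az": 0}, {"fingers": 0.2, "x": 0, "y": -32, "z": -22, "ax": 0, "ay": 0, "az": 0}, {"fingers": 0.2, "x": 0, "y": -32, "z": -22, "ax": 0, "ay": 0, "az": 0}, {"fingers": 0.2, "x": 0, "y": -32, "z": -22, "ax": 0, "ay": 0, "az": 0}, {"fingers": 0.2, "x": 0, "y": -32, "z": -22, "ax": 0, "ay": 0, "az": 0}, {"fingers": 0.2, "x": 0, "y": -32, "z": -22, "ax": 0, "ay": 0, "az": 0}, {"fingers": 0.2, "x": 0, "y": -4, "z": -5, "ax": 0, "ay": 0, "az": 0}, {"fingers": 0.2, "x": 0, "y": 0, "z": 0, "ax": 0, "ay": 0, "az": 0}, {"fingers": 0.2, "x": 0, "y": 0, "z": 0, "ax": 0, "ay": 0, "az": 0}]' --grip_force 40

```text
clock: 22.4
position: [0.5905, 0.1437, 0.1546]
ee_rot: [40.7, 90.0, -139.4]
contact_force: [-1.1, -1.8, -0.4]
grip_width: 0.0406
```

```bash
python3 look.py w10
```

```text
22.45 [0.5904 0.1434 0.1546] -90.05 [ 6.2 13.9 94.4 -0.  71.7 96.3] [ 0.6 -0.1 -0.7] 0.04015490758628565
```

View pics/w10.png

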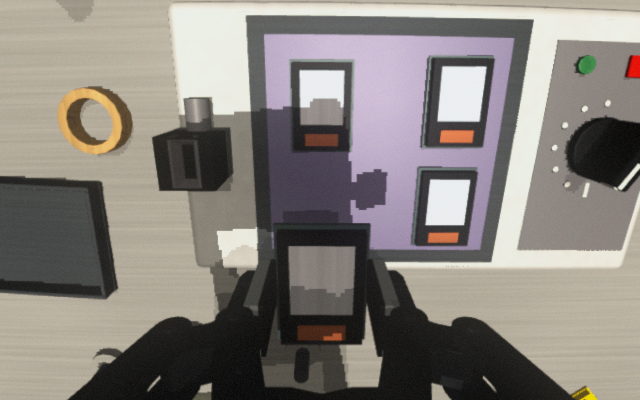

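>>> send_rows --deltas '[{"fingers": 0.2, "x": 25, "y": 0, "z": 0, "ax": 0, "ay": 0, "az": 0}, {"fingers": 0.2, "x": 40, "y": 0, "z": 0, "ax": 0, "ay": 0, "az": 0}, {"fingers": 0.2, "x": 20, "y": 0, "z": 0, "ax": 0, "ay": 0, "az": 0}, {"fingers": 0.2, "x": 10, "y": 0, "z": 0, "ax": 0, "ay": 0, "az": 0}, {"fingers": 0.2, "x": 4, "y": 0, "z": 0, "ax": 0, "ay": 0, "az": 0}, {"fingers": 0.2, "x": 3, "y": 0, "z": 0, "ax": 0, "ay": 0, "az": 0}, {"fingers": 0.2, "x": 1.2, "y": 0, "z": 0, "ax": 0, "ay": 0, "az": 0}, {"fingers": 0.2, "x": 0, "y": 0, "z": 0, "ax": 0, "ay": 0, "az": 0}]' --grip_force 40

```text
clock: 23.25
position: [0.5918, 0.1444, 0.0525]
ee_rot: [-174.3, 89.9, 5.7]
contact_force: [0.3, 0.1, -1.1]
grip_width: 0.0408
```

>>> send_rows --deltas '[{"fingers": 0.2, "x": 1.2, "y": 0, "z": 0, "ax": 0, "ay": 0, "az": 0}, {"fingers": 0.2, "x": 1, "y": 0, "z": 0, "ax": 0, "ay": 0, "az": 0}, {"fingers": 0.2, "x": 0, "y": 0, "z": 0, "ax": 0, "ay": 0, "az": 0}]' --grip_force 40

```text
clock: 23.55
position: [0.5918, 0.1445, 0.0512]
ee_rot: [178.5, 89.9, -1.5]
contact_force: [-2.6, -0.7, 9.1]
grip_width: 0.0408
```

>>> send_rows --deltas '[{"fingers": 0.65, "x": 0, "y": 0, "z": 0, "ax": 0, "ay": 0, "az": 0}, {"fingers": 0.65, "x": 0, "y": 0, "z": 0, "ax": 0, "ay": 0, "az": 0}, {"fingers": 0.65, "x": -5, "y": 0, "z": 0, "ax": 0, "ay": 0, "az": 0}, {"fingers": 0.65, "x": -30, "y": 0, "z": 0, "ax": 0, "ay": 0, "az": 0}, {"fingers": 0.65, "x": -45, "y": 0, "z": 0, "ax": 0, "ay": 0, "az": 0}, {"fingers": 0.5, "x": -15, "y": -2, "z": 20, "ax": 0, "ay": 0, "az": 0}, {"fingers": 0.5, "x": 0, "y": -4, "z": 40, "ax": 0, "ay": 0, "az": 0}, {"fingers": 0.5, "x": 0, "y": -4, "z": 40, "ax": 0, "ay": 0, "az": 0}, {"fingers": 0.5, "x": 0, "y": -4, "z": 40, "ax": 0, "ay": 0, "az": 0}, {"fingers": 0.5, "x": 0, "y": -2, "z": 32, "ax": 0, "ay": 0, "az": 0}, {"fingers": 0.5, "x": 0, "y": 0, "z": 0, "ax": 0, "ay": 0, "az": 0}, {"fingers": 0.5, "x": 0, "y": 0, "z": 0, "ax": 0, "ay": 0, "az": 0}]' --grip_force 40

```text
clock: 24.75
position: [0.4194, 0.1606, 0.1448]
ee_rot: [-172.4, 89.9, 7.6]
contact_force: [0.5, -0.1, 0.9]
grip_width: 0.0424
```

```bash
python3 look.py w11; python3 det.py w11; python3 look.py s11 scene
```

```text
24.8 [0.4201 0.1605 0.145 ] -89.99 [ 10.8  -7.4 117.8  -0.   69.4 100.8] [ 0.7 -0.8  0.3] 0.04254658575456986
z34-50 341 [167. 187.] [0.4323 0.2719 0.0408] 0.043
z34-50 307 [319. 204.] [0.4197 0.1616 0.0411] 0.043
z34-50 326 [ 57. 231.] [0.3973 0.3626 0.0405] 0.0429
24.85 [0.4204 0.1604 0.1449] -90.02 [ 10.8  -7.3 117.8  -0.   69.4 100.8] [-0.6  0.   0.2] 0.0425614850429943
```

View pics/w11.png

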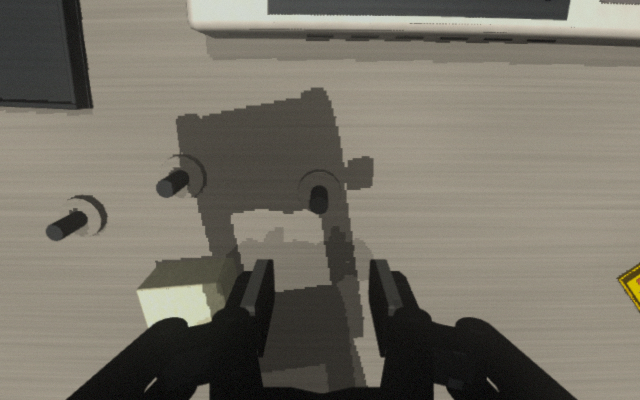

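View pics/s11.png

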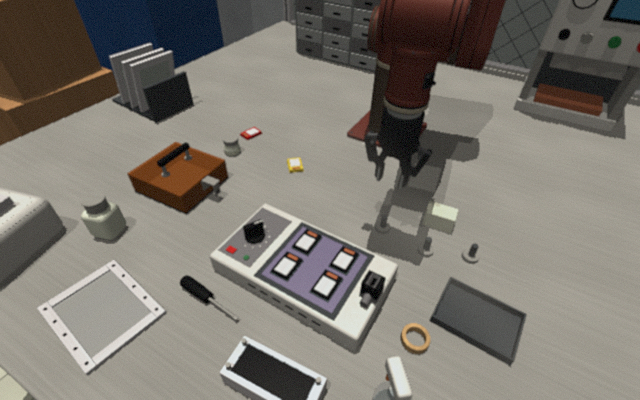

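>>> send_rows --deltas '[{"fingers": 0.5, "x": 30, "y": 0, "z": 0, "ax": 0, "ay": 0, "az": 0}, {"fingers": 0.5, "x": 45, "y": 0, "z": 0, "ax": 0, "ay": 0, "az": 0}, {"fingers": 0.5, "x": 30, "y": 0, "z": 0, "ax": 0, "ay": 0, "az": 0}, {"fingers": 0.5, "x": 18, "y": 0, "z": 0, "ax": 0, "ay": 0, "az": 0}, {"fingers": 0.5, "x": 0, "y": 0, "z": 0, "ax": 0, "ay": 0, "az": 0}, {"fingers": 0, "x": 0, "y": 0, "z": 0, "ax": 0, "ay": 0, "az": 0}, {"fingers": 0, "x": 0, "y": 0, "z": 0, "ax": 0, "ay": 0, "az": 0}, {"fingers": 0, "x": 0, "y": 0, "z": 0, "ax": 0, "ay": 0, "az": 0}, {"fingers": 0, "x": 0, "y": 0, "z": 0, "ax": 0, "ay": 0, "az": 0}, {"fingers": 0, "x": 0, "y": 0, "z": 0, "ax": 0, "ay": 0, "az": 0}]' --grip_force 40

```text
clock: 25.85
position: [0.4206, 0.1606, 0.0225]
ee_rot: [-170.7, 89.8, 9.3]
contact_force: [0.9, 0.1, 4.6]
grip_width: 0.0122
```

>>> send_rows --deltas '[{"fingers": 0, "x": -20, "y": 0, "z": 0, "ax": 0, "ay": 0, "az": 0}, {"fingers": 0, "x": -45, "y": 0, "z": 0, "ax": 0, "ay": 0, "az": 0}, {"fingers": 0, "x": -45, "y": 0, "z": 0, "ax": 0, "ay": 0, "az": 0}, {"fingers": 0, "x": -40, "y": -20, "z": -10, "ax": 0, "ay": 0, "az": 0}, {"fingers": 0, "x": 0, "y": -32, "z": -15, "ax": 0, "ay": 0, "az": 0}, {"fingers": 0, "x": 0, "y": -32, "z": -15, "ax": 0, "ay": 0, "az": 0}, {"fingers": 0, "x": 0, "y": -32, "z": -15, "ax": 0, "ay": 0, "az": 0}, {"fingers": 0, "x": 0, "y": -32, "z": -15, "ax": 0, "ay": 0, "az": 0}, {"fingers": 0, "x": 0, "y": -32, "z": -15, "ax": 0, "ay": 0, "az": 0}, {"fingers": 0, "x": 0, "y": -30, "z": -15, "ax": 0, "ay": 0, "az": 0}, {"fingers": 0, "x": 0, "y": 0, "z": 0, "ax": 0, "ay": 0, "az": 0}, {"fingers": 0, "x": 0, "y": 0, "z": 0, "ax": 0, "ay": 0, "az": 0}]' --grip_force 40

```text
clock: 27.05
position: [0.5183, 0.3704, 0.1702]
ee_rot: [34.7, 89.9, -145.2]
contact_force: [0.7, -0.2, -1.2]
grip_width: 0.0123
```

```bash
python3 look.py w12; python3 det.py w12
```

```text
27.1 [0.5182 0.3698 0.1704] -89.98 [ 28.4  17.   88.9  -0.   74.2 118.4] [-0.2  1.  -0.8] 0.012027752662731532
mod? c=(585.9,110.0) L=66.7 S=38.1 longaxis=0.6 orange=0 white=0 px=[620. 112.]
z34-50 78 [578.   2.] [0.6554 0.1971 0.0493] 0.05
z34-50 27 [600.   2.] [0.656  0.1819 0.0494] 0.05
z34-50 21 [610.   2.] [0.6561 0.1754 0.0497] 0.0499
z34-50 18 [620.   5.] [0.6549 0.1673 0.0497] 0.05
z34-50 19 [622.  14.] [0.649  0.1647 0.0496] 0.05
z34-50 16 [611.  26.] [0.6416 0.1709 0.0496] 0.05
z34-50 17 [610.  38.] [0.6331 0.17   0.0493] 0.05
z34-50 31 [615.  44.] [0.6293 0.1653 0.0496] 0.05
z34-50 37 [606.  51.] [0.6246 0.1705 0.0496] 0.05
z34-50 33 [629.  55.] [0.6236 0.1535 0.0497] 0.0499
z34-50 23 [587. 103.] [0.5891 0.1766 0.0495] 0.0499
z34-50 18 [592. 100.] [0.592  0.1733 0.0496] 0.05
z34-50 53 [595. 112.] [0.5835 0.1689 0.0495] 0.05
z34-50 36 [584. 137.] [0.5648 0.173  0.0496] 0.05
z34-50 236 [429. 286.] [0.4328 0.2746 0.0409] 0.0427
z34-50 91 [328. 323.] [0.3938 0.3633 0.0411] 0.0422
z34-50 107 [447. 376.] [0.3339 0.2477 0.044 ] 0.0458
```

View pics/w12.png

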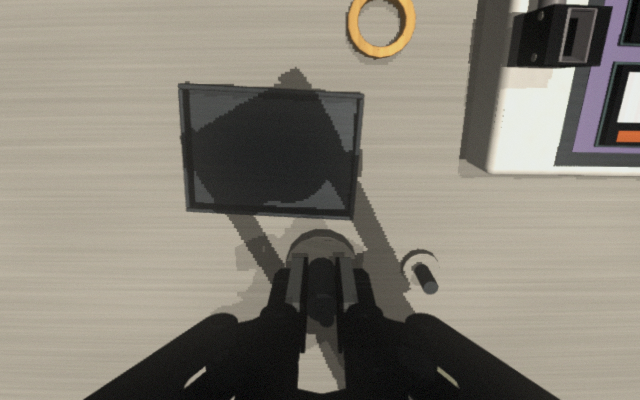

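```bash
python3 - <<'E'
from h import *
from bench import optics
z=load('w12.npz');p=optics.camera_params('wrist');p['pose']=z['pose']
c=onz(p,[(180,84),(363,94),(353,218),(187,211)],.02); print(c.round(4),c.mean(0).round(4))
m=c.mean(0)[:2]; e=(c[0]+c[3]-c[1]-c[2])[:2]; e/=np.linalg.norm(e); n=np.array([e[1],-e[0]]); print('ang',np.degrees(np.arctan2(*e[[1,0]])))
for a,b in [(-20,-40),(20,0),(-20,40)]: print(m+a*.001*n+b*.001*e)
E
```

```text
[[0.6014 0.4802 0.02  ]
 [0.5936 0.3367 0.02  ]
 [0.4889 0.3416 0.02  ]
 [0.4954 0.4872 0.02  ]] [0.5448 0.4114 0.02  ]
ang 87.13646039547116
[0.52285097 0.37249182]
[0.56479932 0.41044358]
[0.52684756 0.45239193]
```

>>> send_rows --deltas '[{"fingers": 0, "x": 30, "y": -3, "z": -5, "ax": 0, "ay": 0, "az": 0}, {"fingers": 0, "x": 45, "y": 0, "z": 0, "ax": 0, "ay": 0, "az": 0}, {"fingers": 0, "x": 40, "y": 0, "z": 0, "ax": 0, "ay": 0, "az": 0}, {"fingers": 0, "x": 18, "y": 0, "z": 0, "ax": 0, "ay": 0, "az": 0}, {"fingers": 0, "x": 8, "y": 0, "z": 0, "ax": 0, "ay": 0, "az": 0}, {"fingers": 0, "x": 2, "y": 0, "z": 0, "ax": 0, "ay": 0, "az": 0}, {"fingers": 0, "x": 1.2, "y": 0, "z": 0, "ax": 0, "ay": 0, "az": 0}, {"fingers": 0, "x": 0, "y": 0, "z": 0, "ax": 0, "ay": 0, "az": 0}]' --grip_force 40

```text
clock: 27.9
position: [0.5255, 0.3741, 0.0292]
ee_rot: [-151.6, 89.8, 28.4]
contact_force: [-0.5, -0.1, -1.3]
grip_width: 0.0123
```

>>> send_rows --deltas '[{"fingers": 0, "x": 2, "y": 0, "z": 0, "ax": 0, "ay": 0, "az": 0}, {"fingers": 0, "x": 1, "y": 0, "z": 0, "ax": 0, "ay": 0, "az": 0}, {"fingers": 0, "x": 0, "y": 0, "z": 0, "ax": 0, "ay": 0, "az": 0}]' --grip_force 40

```text
clock: 28.2
position: [0.5253, 0.3743, 0.0265]
ee_rot: [-150.9, 89.8, 29.1]
contact_force: [-2.3, -1.4, 8.1]
grip_width: 0.0124
```

>>> send_rows --deltas '[{"fingers": 0.4, "x": 0, "y": 0, "z": 0, "ax": 0, "ay": 0, "az": 0}, {"fingers": 0.4, "x": 0, "y": 0, "z": 0, "ax": 0, "ay": 0, "az": 0}, {"fingers": 0.4, "x": -10, "y": 0, "z": 0, "ax": 0, "ay": 0, "az": 0}, {"fingers": 0.4, "x": -40, "y": 0, "z": 0, "ax": 0, "ay": 0, "az": 0}, {"fingers": 0.5, "x": -45, "y": 0, "z": 0, "ax": 0, "ay": 0, "az": 0}, {"fingers": 0.5, "x": 0, "y": 25, "z": 23, "ax": 0, "ay": 0, "az": 0}, {"fingers": 0.5, "x": 0, "y": 30, "z": 28, "ax": 0, "ay": 0, "az": 0}, {"fingers": 0.5, "x": 0, "y": 30, "z": 27, "ax": 0, "ay": 0, "az": 0}, {"fingers": 0.5, "x": 0, "y": 17, "z": 15, "ax": 0, "ay": 0, "az": 0}, {"fingers": 0.5, "x": 0, "y": 0, "z": 0, "ax": 0, "ay": 0, "az": 0}, {"fingers": 0.5, "x": 0, "y": 0, "z": 0, "ax": 0, "ay": 0, "az": 0}]' --grip_force 40

```text
clock: 29.3
position: [0.4316, 0.2716, 0.1199]
ee_rot: [-151.3, 89.9, 28.7]
contact_force: [1.6, 0.2, 0.9]
grip_width: 0.0427
```

```bash
python3 look.py w13; python3 det.py w13 | sort -k2 -n | tail -4
```

```text
29.35 [0.432  0.2719 0.1199] -90.02 [ 23.3   3.2 110.5   0.   66.2 113.3] [0.1 0.2 0.3] 0.043129637066025725
z34-50 47 [605.   4.] [0.5587 0.116  0.0496] 0.05
z34-50 360 [189. 261.] [0.3977 0.3637 0.0408] 0.0429
z34-50 374 [318. 215.] [0.4326 0.2732 0.041 ] 0.0429
z34-50 636 [147.  71.] [0.5231 0.3717 0.0449] 0.0476
```

View pics/w13.png

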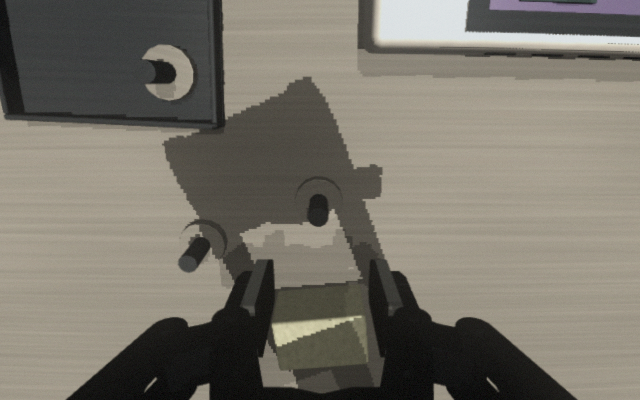

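>>> send_rows --deltas '[{"fingers": 0.5, "x": 25, "y": -1, "z": 0, "ax": 0, "ay": 0, "az": 0}, {"fingers": 0.5, "x": 40, "y": 0, "z": 0, "ax": 0, "ay": 0, "az": 0}, {"fingers": 0.5, "x": 22, "y": 0, "z": 0, "ax": 0, "ay": 0, "az": 0}, {"fingers": 0.5, "x": 10, "y": 0, "z": 0, "ax": 0, "ay": 0, "az": 0}, {"fingers": 0.5, "x": 0, "y": 0, "z": 0, "ax": 0, "ay": 0, "az": 0}, {"fingers": 0, "x": 0, "y": 0, "z": 0, "ax": 0, "ay": 0, "az": 0}, {"fingers": 0, "x": 0, "y": 0, "z": 0, "ax": 0, "ay": 0, "az": 0}, {"fingers": 0, "x": 0, "y": 0, "z": 0, "ax": 0, "ay": 0, "az": 0}, {"fingers": 0, "x": 0, "y": 0, "z": 0, "ax": 0, "ay": 0, "az": 0}, {"fingers": 0, "x": 0, "y": 0, "z": 0, "ax": 0, "ay": 0, "az": 0}]' --grip_force 40

```text
clock: 30.35
position: [0.4325, 0.2731, 0.0235]
ee_rot: [-153.1, 89.8, 26.9]
contact_force: [0.8, 0.8, 7.0]
grip_width: 0.0125
```

>>> send_rows --deltas '[{"fingers": 0, "x": -20, "y": 0, "z": 0, "ax": 0, "ay": 0, "az": 0}, {"fingers": 0, "x": -45, "y": 0, "z": 0, "ax": 0, "ay": 0, "az": 0}, {"fingers": 0, "x": -42, "y": 0, "z": 0, "ax": 0, "ay": 0, "az": 0}, {"fingers": 0, "x": 0, "y": -18, "z": -17, "ax": 0, "ay": 0, "az": 0}, {"fingers": 0, "x": 0, "y": -30, "z": -29, "ax": 0, "ay": 0, "az": 0}, {"fingers": 0, "x": 0, "y": -30, "z": -29, "ax": 0, "ay": 0, "az": 0}, {"fingers": 0, "x": 0, "y": -30, "z": -29, "ax": 0, "ay": 0, "az": 0}, {"fingers": 0, "x": 0, "y": -30, "z": -28, "ax": 0, "ay": 0, "az": 0}, {"fingers": 0, "x": 0, "y": 0, "z": 0, "ax": 0, "ay": 0, "az": 0}, {"fingers": 0, "x": 25, "y": 0, "z": 0, "ax": 0, "ay": 0, "az": 0}, {"fingers": 0, "x": 40, "y": 0, "z": 0, "ax": 0, "ay": 0, "az": 0}, {"fingers": 0, "x": 20, "y": 0, "z": 0, "ax": 0, "ay": 0, "az": 0}, {"fingers": 0, "x": 12, "y": 0, "z": 0, "ax": 0, "ay": 0, "az": 0}, {"fingers": 0, "x": 5, "y": 0, "z": 0, "ax": 0, "ay": 0, "az": 0}, {"fingers": 0, "x": 1, "y": 0, "z": 0, "ax": 0, "ay": 0, "az": 0}, {"fingers": 0, "x": 0, "y": 0, "z": 0, "ax": 0, "ay": 0, "az": 0}]' --grip_force 40

```text
clock: 31.95
position: [0.5634, 0.4105, 0.0274]
ee_rot: [-153.4, 89.9, 26.6]
contact_force: [-0.6, -1.4, 3.1]
grip_width: 0.012
```

>>> send_rows --deltas '[{"fingers": 0, "x": 0.5, "y": 0, "z": 0, "ax": 0, "ay": 0, "az": 0}, {"fingers": 0.4, "x": 0, "y": 0, "z": 0, "ax": 0, "ay": 0, "az": 0}, {"fingers": 0.4, "x": 0, "y": 0, "z": 0, "ax": 0, "ay": 0, "az": 0}, {"fingers": 0.4, "x": -10, "y": 0, "z": 0, "ax": 0, "ay": 0, "az": 0}, {"fingers": 0.4, "x": -40, "y": 0, "z": 0, "ax": 0, "ay": 0, "az": 0}, {"fingers": 0.5, "x": -45, "y": 0, "z": 0, "ax": 0, "ay": 0, "az": 0}, {"fingers": 0.5, "x": 0, "y": 7, "z": 25, "ax": 0, "ay": 0, "az": 0}, {"fingers": 0.5, "x": 0, "y": 10, "z": 36, "ax": 0, "ay": 0, "az": 0}, {"fingers": 0.5, "x": 0, "y": 10, "z": 36, "ax": 0, "ay": 0, "az": 0}, {"fingers": 0.5, "x": 0, "y": 10, "z": 36, "ax": 0, "ay": 0, "az": 0}, {"fingers": 0.5, "x": 0, "y": 10, "z": 33, "ax": 0, "ay": 0, "az": 0}, {"fingers": 0.5, "x": 0, "y": 0, "z": 0, "ax": 0, "ay": 0, "az": 0}, {"fingers": 0.5, "x": 0, "y": 0, "z": 0, "ax": 0, "ay": 0, "az": 0}]' --grip_force 40

```text
clock: 33.25
position: [0.3971, 0.3637, 0.1215]
ee_rot: [-150.2, 89.9, 29.8]
contact_force: [0.5, -0.6, -0.1]
grip_width: 0.0429
```

```bash
python3 look.py w14; python3 det.py w14 | sort -k2 -n | tail -4
```

```text
33.3 [0.3981 0.364  0.1216] -89.99 [ 34.1   7.  106.2  -0.   66.6 124.1] [-0.5  0.  -0.2] 0.04294789628059251
z34-50 366 [319. 215.] [0.3974 0.3647 0.0409] 0.0431
z34-50 465 [303.   9.] [0.5207 0.3733 0.0451] 0.0471
```

View pics/w14.png

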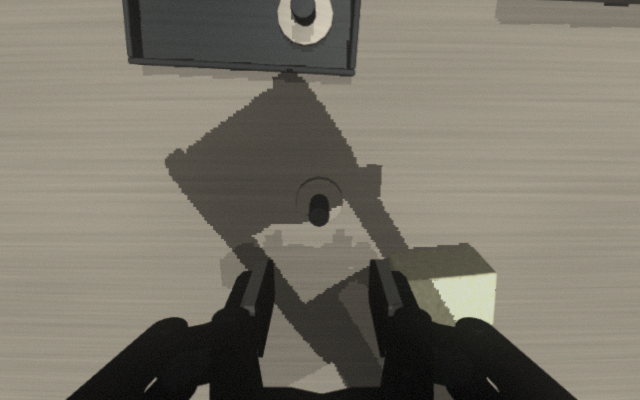

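>>> send_rows --deltas '[{"fingers": 0.5, "x": 25, "y": 0, "z": 0, "ax": 0, "ay": 0, "az": 0}, {"fingers": 0.5, "x": 40, "y": 0, "z": 0, "ax": 0, "ay": 0, "az": 0}, {"fingers": 0.5, "x": 22, "y": 0, "z": 0, "ax": 0, "ay": 0, "az": 0}, {"fingers": 0.5, "x": 11, "y": 0, "z": 0, "ax": 0, "ay": 0, "az": 0}, {"fingers": 0.5, "x": 0, "y": 0, "z": 0, "ax": 0, "ay": 0, "az": 0}, {"fingers": 0, "x": 0, "y": 0, "z": 0, "ax": 0, "ay": 0, "az": 0}, {"fingers": 0, "x": 0, "y": 0, "z": 0, "ax": 0, "ay": 0, "az": 0}, {"fingers": 0, "x": 0, "y": 0, "z": 0, "ax": 0, "ay": 0, "az": 0}, {"fingers": 0, "x": 0, "y": 0, "z": 0, "ax": 0, "ay": 0, "az": 0}, {"fingers": 0, "x": 0, "y": 0, "z": 0, "ax": 0, "ay": 0, "az": 0}]' --grip_force 40

```text
clock: 34.3
position: [0.3985, 0.3643, 0.0241]
ee_rot: [-147.1, 89.8, 32.9]
contact_force: [1.9, 0.9, 6.0]
grip_width: 0.012
```

>>> send_rows --deltas '[{"fingers": 0, "x": -20, "y": 0, "z": 0, "ax": 0, "ay": 0, "az": 0}, {"fingers": 0, "x": -45, "y": 0, "z": 0, "ax": 0, "ay": 0, "az": 0}, {"fingers": 0, "x": -42, "y": 0, "z": 0, "ax": 0, "ay": 0, "az": 0}, {"fingers": 0, "x": 0, "y": -13, "z": -20, "ax": 0, "ay": 0, "az": 0}, {"fingers": 0, "x": 0, "y": -25, "z": -36, "ax": 0, "ay": 0, "az": 0}, {"fingers": 0, "x": 0, "y": -25, "z": -36, "ax": 0, "ay": 0, "az": 0}, {"fingers": 0, "x": 0, "y": -25, "z": -36, "ax": 0, "ay": 0, "az": 0}, {"fingers": 0, "x": 0, "y": 0, "z": 0, "ax": 0, "ay": 0, "az": 0}, {"fingers": 0, "x": 25, "y": 0, "z": 0, "ax": 0, "ay": 0, "az": 0}, {"fingers": 0, "x": 40, "y": 0, "z": 0, "ax": 0, "ay": 0, "az": 0}, {"fingers": 0, "x": 20, "y": 0, "z": 0, "ax": 0, "ay": 0, "az": 0}, {"fingers": 0, "x": 12, "y": 0, "z": 0, "ax": 0, "ay": 0, "az": 0}, {"fingers": 0, "x": 4, "y": 0, "z": 0, "ax": 0, "ay": 0, "az": 0}, {"fingers": 0, "x": 1.5, "y": 0, "z": 0, "ax": 0, "ay": 0, "az": 0}, {"fingers": 0, "x": 0, "y": 0, "z": 0, "ax": 0, "ay": 0, "az": 0}]' --grip_force 40

```text
clock: 35.8
position: [0.5252, 0.4517, 0.0281]
ee_rot: [-145.5, 89.9, 34.5]
contact_force: [0.2, 0.1, -0.6]
grip_width: 0.0123
```

>>> send_rows --deltas '[{"fingers": 0, "x": 0.8, "y": 0, "z": 0, "ax": 0, "ay": 0, "az": 0}, {"fingers": 0, "x": 0.5, "y": 0, "z": 0, "ax": 0, "ay": 0, "az": 0}, {"fingers": 0, "x": 0, "y": 0, "z": 0, "ax": 0, "ay": 0, "az": 0}]' --grip_force 40

```text
clock: 36.1
position: [0.5256, 0.4517, 0.0279]
ee_rot: [-149.0, 89.9, 31.0]
contact_force: [-4.2, -2.5, 8.6]
grip_width: 0.0122
```

>>> send_rows --deltas '[{"fingers": 0.4, "x": 0, "y": 0, "z": 0, "ax": 0, "ay": 0, "az": 0}, {"fingers": 0.4, "x": 0, "y": 0, "z": 0, "ax": 0, "ay": 0, "az": 0}, {"fingers": 0.4, "x": -10, "y": 0, "z": 0, "ax": 0, "ay": 0, "az": 0}, {"fingers": 0.4, "x": -40, "y": 0, "z": 0, "ax": 0, "ay": 0, "az": 0}, {"fingers": 0.5, "x": -45, "y": 0, "z": 0, "ax": 0, "ay": 0, "az": 0}, {"fingers": 0.5, "x": -45, "y": 0, "z": 0, "ax": 0, "ay": 0, "az": 0}, {"fingers": 0.5, "x": -45, "y": 10, "z": 0, "ax": 0, "ay": 0, "az": 0}, {"fingers": 0.5, "x": -40, "y": 20, "z": 0, "ax": 0, "ay": 0, "az": 0}, {"fingers": 0.5, "x": -20, "y": 40, "z": 0, "ax": 0, "ay": 0, "az": 0}, {"fingers": 0.5, "x": 0, "y": 40, "z": 0, "ax": 0, "ay": 0, "az": 0}, {"fingers": 0.5, "x": 0, "y": 40, "z": 0, "ax": 0, "ay": 0, "az": 0}, {"fingers": 0.5, "x": 0, "y": 40, "z": -20, "ax": 0, "ay": 0, "az": 0}, {"fingers": 0.5, "x": 0, "y": 40, "z": -20, "ax": 0, "ay": 0, "az": 0}, {"fingers": 0.5, "x": 0, "y": 40, "z": -20, "ax": 0, "ay": 0, "az": 0}, {"fingers": 0.5, "x": 0, "y": 0, "z": 0, "ax": 0, "ay": 0, "az": 0}, {"fingers": 0.5, "x": 0, "y": 0, "z": 0, "ax": 0, "ay": 0, "az": 0}]' --grip_force 40

```text
clock: 37.7
position: [0.5853, 0.1805, 0.2711]
ee_rot: [-116.4, 90.0, 63.4]
contact_force: [0.4, 0.4, 0.6]
grip_width: 0.0429
```

```bash
python3 look.py w15; python3 look.py s15 scene
```

```text
37.75 [0.5849 0.1815 0.271 ] -90.05 [ 9.8  9.6 86.7  0.  83.7 99.9] [-0.8 -0.1  0. ] 0.042907442234312636
37.8 [0.5846 0.1822 0.2709] -89.98 [ 9.9  9.6 86.7  0.  83.7 99.9] [-1.   0.3 -0.3] 0.0425243989917247
```

View pics/w15.png

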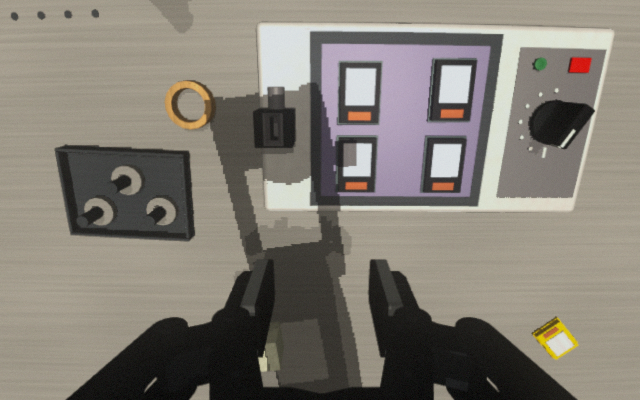

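View pics/s15.png

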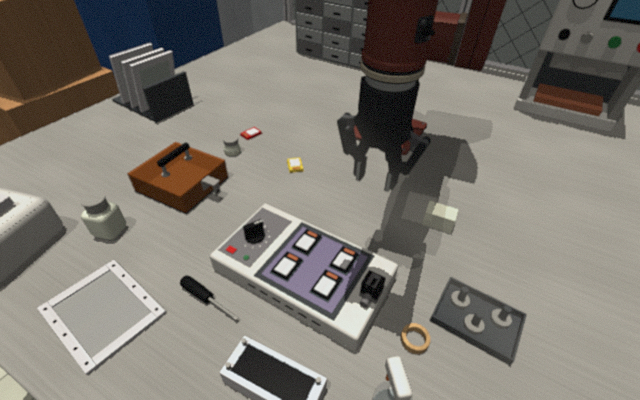

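```bash
python3 - <<'E'
from h import *
z=load('w15.npz');im=z['im']
a=cv2.resize(im[80:155,245:305,::-1],None,fx=8,fy=8,interpolation=cv2.INTER_CUBIC)
cv2.imwrite('pics/w15s.png',a)
z=load('w10.npz');im=z['im']
a=cv2.resize(im[90:195,150:240,::-1],None,fx=5.5,fy=5.5,interpolation=cv2.INTER_CUBIC)
cv2.imwrite('pics/w10s.png',a)
E
```

```text
(no output)
```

View pics/w15s.png

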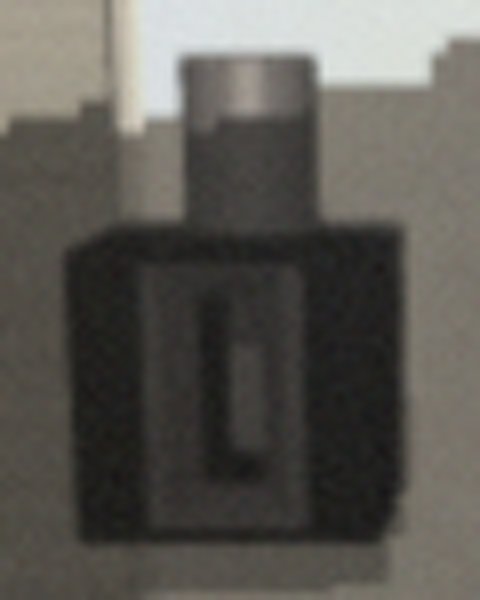

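View pics/w10s.png

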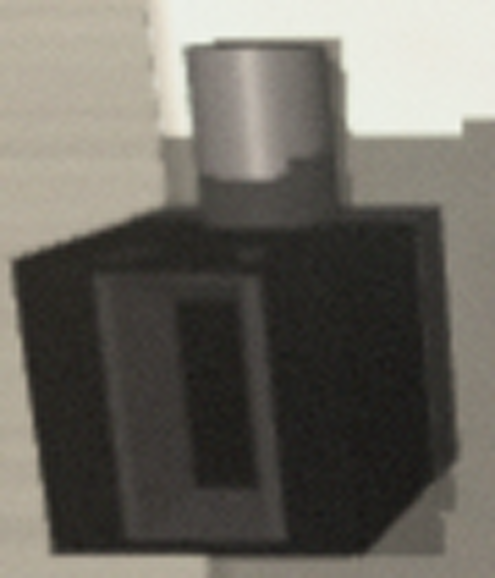

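```bash
python3 - <<'E'
from h import *
from bench import optics
p=optics.camera_params('wrist')
def s(tag,pts,o,f,z=.094):
    p['pose']=load(tag+'.npz')['pose']; q=np.array([((c+.5)/f-.5+o[0],(r+.5)/f-.5+o[1]) for c,r in pts]); m=onz(p,q,z); print(tag,m.round(4).tolist(),m.mean(0).round(4)); return m
a=s('w15',[(142,264),(298,266),(308,526),(152,528)],(245,80),8)
b=s('w10',[(97,274),(262,275),(286,539),(123,541)],(150,90),5.5)
s('w15',[(205,300),(260,300),(262,480),(210,480)],(245,80),8,.086)
# pane frame outer / box in w15
c=onz(dict(p,pose=load('w15.npz')['pose']),[(311,31),(503,35),(478,206),(311,204)],.05);print('dark',c.round(4).tolist(),c.mean(0))
c=onz(dict(p,pose=load('w15.npz')['pose']),[(258,25),(613,31),(577,210),(266,210)],.05);print('box',c.round(4).tolist(),c.mean(0))
c=onz(dict(p,pose=load('w10.npz')['pose']),[(248,17),(532,20),(493,261),(270,258)],.05);print('dark10',c.round(4).tolist(),c.mean(0))
E
```

```text
w15 [[0.6446, 0.2311, 0.094], [0.6443, 0.2141, 0.094], [0.6158, 0.214, 0.094], [0.6157, 0.2316, 0.094]] [0.6301 0.2227 0.094 ]
w10 [[0.6444, 0.2308, 0.094], [0.6442, 0.2135, 0.094], [0.6157, 0.2141, 0.094], [0.6156, 0.2319, 0.094]] [0.63   0.2226 0.094 ]
w15 [[0.64, 0.2255, 0.086], [0.64, 0.2193, 0.086], [0.6198, 0.2199, 0.086], [0.6198, 0.2259, 0.086]] [0.6299 0.2227 0.086 ]
dark [[0.7152, 0.1889, 0.05], [0.7125, 0.0083, 0.05], [0.5419, 0.0095, 0.05], [0.5448, 0.191, 0.05]] [0.6286005  0.09940514 0.05      ]
box [[0.7206, 0.238, 0.05], [0.7179, -0.0982, 0.05], [0.5368, -0.1025, 0.05], [0.5381, 0.2399, 0.05]] [0.62835748 0.06930194 0.05      ]
dark10 [[0.714, 0.1887, 0.05], [0.7134, 0.0092, 0.05], [0.5427, 0.0086, 0.05], [0.546, 0.1826, 0.05]] [0.62902062 0.09729042 0.05      ]
```

>>> send_rows --deltas '[{"fingers": 0.5, "x": 0, "y": 20, "z": 0, "ax": 0, "ay": 0, "az": 0}, {"fingers": 0.5, "x": 0, "y": 40, "z": 0, "ax": 0, "ay": 0, "az": 0}, {"fingers": 0.5, "x": 0, "y": 40, "z": 0, "ax": 0, "ay": 0, "az": 0}, {"fingers": 0.5, "x": 0, "y": 40, "z": 0, "ax": 0, "ay": 0, "az": 0}, {"fingers": 0.5, "x": 0, "y": 40, "z": 0, "ax": 0, "ay": 0, "az": 0}, {"fingers": 0.5, "x": 0, "y": 40, "z": 5, "ax": 0, "ay": 0, "az": 0}, {"fingers": 0.5, "x": 0, "y": 40, "z": 5, "ax": 0, "ay": 0, "az": 0}, {"fingers": 0.5, "x": 0, "y": 40, "z": 5, "ax": 0, "ay": 0, "az": 0}, {"fingers": 0.5, "x": 0, "y": 40, "z": 5, "ax": 0, "ay": 0, "az": 0}, {"fingers": 0.5, "x": 0, "y": 40, "z": 5, "ax": 0, "ay": 0, "az": 0}, {"fingers": 0.5, "x": 0, "y": 40, "z": 0, "ax": 0, "ay": 0, "az": 0}, {"fingers": 0.5, "x": 0, "y": 40, "z": 0, "ax": 0, "ay": 0, "az": 0}, {"fingers": 0.5, "x": 0, "y": 40, "z": 0, "ax": 0, "ay": 0, "az": 0}, {"fingers": 0.5, "x": 0, "y": 30, "z": 0, "ax": 0, "ay": 0, "az": 0}, {"fingers": 0.5, "x": 0, "y": 12, "z": 0, "ax": 0, "ay": 0, "az": 0}, {"fingers": 0.5, "x": 0, "y": 0, "z": 0, "ax": 0, "ay": 0, "az": 0}, {"fingers": 0.5, "x": 0, "y": 0, "z": 0, "ax": 0, "ay": 0, "az": 0}, {"fingers": 0.5, "x": 0, "y": 0, "z": 0, "ax": 0, "ay": 0, "az": 0}]' --grip_force 40

```text
clock: 39.6
position: [0.5606, -0.3586, 0.2708]
ee_rot: [-101.9, 90.0, 78.2]
contact_force: [-0.7, 0.3, -0.2]
grip_width: 0.0426
```

```bash
python3 look.py w16; python3 - <<'E'
from h import *
import det
from bench import optics
p=optics.camera_params('wrist'); z=load('w16.npz'); p['pose']=z['pose']; d=z['d']; X=det.pts(p,d)
m=(X[...,2]>.098)&(X[...,2]<.112)&(d>0)
n,l,st,c=cv2.connectedComponentsWithStats(m.astype(np.uint8))
for i in range(1,n):
    if st[i,4]>200:
        q=X[l==i]; print(st[i],q.mean(0).round(4),cv2.minAreaRect(np.float32(q[:,:2]*1000)),q[:,2].max())
m=(X[...,2]>.05)&(X[...,2]<.07)&(d>0)
n,l,st,c=cv2.connectedComponentsWithStats(m.astype(np.uint8))
for i in range(1,n):
    if st[i,4]>1000:
        q=X[l==i]; print(st[i],q.mean(0).round(4),cv2.minAreaRect(np.float32(q[:,:2]*1000)))
E
```

```text
39.65 [ 0.5605 -0.3588  0.2709] -89.88 [-39.4  16.9  78.1   0.   85.   50.5] [-0.7 -0.9 -0.5] 0.04294727890342271
[ 321  134   19  107 1620] [ 0.5553 -0.3673  0.1048] ((552.2547607421875, -367.49530029296875), (99.4115982055664, 13.993165969848633), 2.9166061878204346) 0.1074476564883653
[582 342  43  58 749] [ 0.3412 -0.6739  0.1053] ((334.24444580078125, -672.5278930664062), (14.465014457702637, 84.30016326904297), 77.59254455566406) 0.11198006696351043
[626 371  14  29 221] [ 0.3104 -0.7257  0.1038] ((311.4655456542969, -725.636474609375), (5.608499050140381, 44.46453857421875), 85.72205352783203) 0.11188770791378749
[   0   74   43   51 1221] [ 0.6305 -0.0626  0.0586] ((627.286376953125, -56.90283966064453), (42.53011703491211, 55.26518249511719), 73.5693130493164)
[  206    90   212   165 26165] [ 0.5587 -0.3638  0.0591] ((550.6792602539062, -347.7464294433594), (167.3341827392578, 215.03817749023438), 2.8354480266571045)
```

View pics/w16.png

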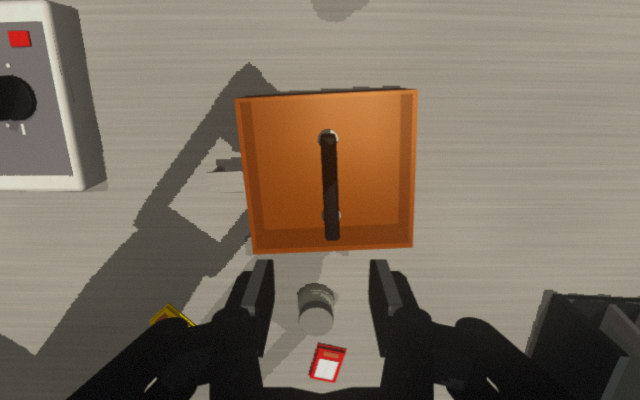

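>>> send_rows --deltas '[{"fingers": 0.5, "x": 30, "y": 9, "z": 8, "ax": 0, "ay": 0, "az": 0}, {"fingers": 0.5, "x": 40, "y": 0, "z": 0, "ax": -2.8, "ay": 0, "az": 0}, {"fingers": 0.5, "x": 40, "y": 0, "z": 0, "ax": 0, "ay": 0, "az": 0}, {"fingers": 0.5, "x": 20, "y": 0, "z": 0, "ax": 0, "ay": 0, "az": 0}, {"fingers": 0.5, "x": 0, "y": 0, "z": 0, "ax": 0, "ay": 0, "az": 0}, {"fingers": 0.5, "x": 0, "y": 0, "z": 0, "ax": 0, "ay": 0, "az": 0}]' --grip_force 40

```text
clock: 40.25
position: [0.5525, -0.369, 0.1414]
ee_rot: [149.9, 90.0, -27.2]
contact_force: [0.3, -0.5, 0.1]
grip_width: 0.0428
```

```bash
python3 look.py w17; python3 - <<'E'
from h import *
import det
from bench import optics
p=optics.camera_params('wrist'); z=load('w17.npz'); p['pose']=z['pose']; d=z['d']; X=det.pts(p,d)
m=(X[...,2]>.098)&(X[...,2]<.112)&(d>0)
n,l,st,c=cv2.connectedComponentsWithStats(m.astype(np.uint8))
for i in range(1,n):
    if st[i,4]>200:
        q=X[l==i]; print(st[i],q.mean(0).round(4),cv2.minAreaRect(np.float32(q[:,:2]*1000)),q[:,2].max())
E
```

```text
40.3 [ 0.5531 -0.3698  0.1428] -87.16 [-40.6  21.9  85.7   0.   72.2  46.6] [-0.1 -0.3  0.6] 0.04228873847000638
[ 303  153   28  167 4147] [ 0.5566 -0.3671  0.1048] ((551.707275390625, -367.280029296875), (100.26761627197266, 14.028247833251953), 2.91986346244812) 0.10772385381088112
```

View pics/w17.png

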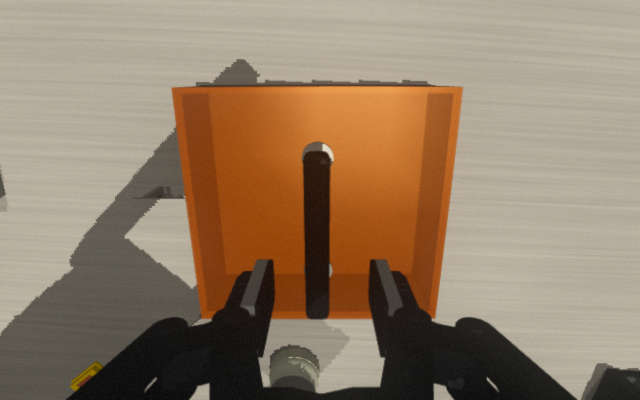

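>>> send_rows --deltas '[{"fingers": 0.5, "x": 25, "y": -2, "z": 1, "ax": 0, "ay": 0, "az": 0}, {"fingers": 0.5, "x": 25, "y": 0, "z": 0, "ax": 0, "ay": 0, "az": 0}, {"fingers": 0.5, "x": 12, "y": 0, "z": 0, "ax": 0, "ay": 0, "az": 0}, {"fingers": 0.5, "x": 0, "y": 0, "z": 0, "ax": 0, "ay": 0, "az": 0}, {"fingers": 0, "x": 0, "y": 0, "z": 0, "ax": 0, "ay": 0, "az": 0}, {"fingers": 0, "x": 0, "y": 0, "z": 0, "ax": 0, "ay": 0, "az": 0}, {"fingers": 0, "x": 0, "y": 0, "z": 0, "ax": 0, "ay": 0, "az": 0}, {"fingers": 0, "x": 0, "y": 0, "z": 0, "ax": 0, "ay": 0, "az": 0}, {"fingers": 0, "x": 0, "y": 0, "z": 0, "ax": 0, "ay": 0, "az": 0}]' --grip_force 110

```text
clock: 41.2
position: [0.5521, -0.3685, 0.0812]
ee_rot: [140.8, 89.8, -36.4]
contact_force: [0.6, 1.2, 6.4]
grip_width: 0.0119
```

>>> send_rows --deltas '[{"fingers": 0, "x": -5, "y": 0, "z": 0, "ax": 0, "ay": 0, "az": 0}, {"fingers": 0, "x": -15, "y": 0, "z": 0, "ax": 0, "ay": 0, "az": 0}, {"fingers": 0, "x": -30, "y": 0, "z": 0, "ax": 0, "ay": 0, "az": 0}, {"fingers": 0, "x": -35, "y": 0, "z": 0, "ax": 0.9, "ay": 0, "az": 0}, {"fingers": 0, "x": -35, "y": 0, "z": 0, "ax": 1.3, "ay": 0, "az": 0}, {"fingers": 0, "x": -25, "y": 0, "z": 0, "ax": 1.2, "ay": 0, "az": 0}, {"fingers": 0, "x": -10, "y": 0, "z": 0, "ax": 0, "ay": 0, "az": 0}, {"fingers": 0, "x": 0, "y": 0, "z": 0, "ax": 0, "ay": 0, "az": 0}, {"fingers": 0, "x": 0, "y": 0, "z": 0, "ax": 0, "ay": 0, "az": 0}]' --grip_force 110

```text
clock: 42.1
position: [0.5502, -0.3672, 0.232]
ee_rot: [-38.9, 89.9, 140.6]
contact_force: [0.0, -0.4, -5.2]
grip_width: 0.0121
```

```bash
python3 look.py w18;python3 look.py s18 scene; python3 - <<'E'
from h import *
from bench import robot
print(go(robot.get_obs(),[.6289,.0996,.231],-90.5))
E
```

```text
42.15 [ 0.5499 -0.3669  0.2312] -90.59 [-40.5  17.7  81.4  -0.   81.1  50. ] [ 0.2  0.1 -5. ] 0.012031954307031113
42.2 [ 0.5498 -0.3668  0.2309] -90.59 [-40.5  17.7  81.4  -0.   81.1  50.1] [ 0.5 -0.5 -4.7] 0.011949888215684592
(array([   1. , -467.2,  -74.3]), np.float64(-0.09), array([-0.0033,  0.0028, -1.    ]))
```

View pics/s18.png

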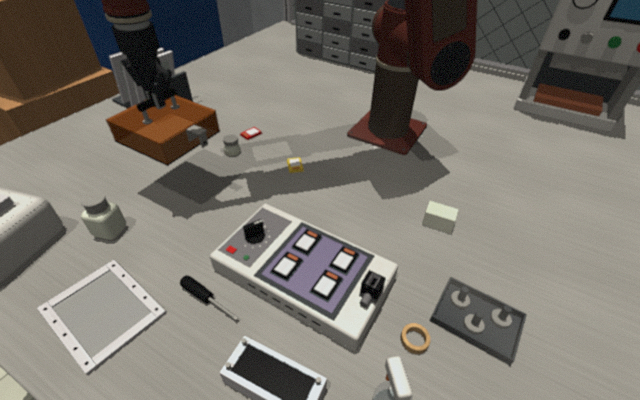

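View pics/w18.png

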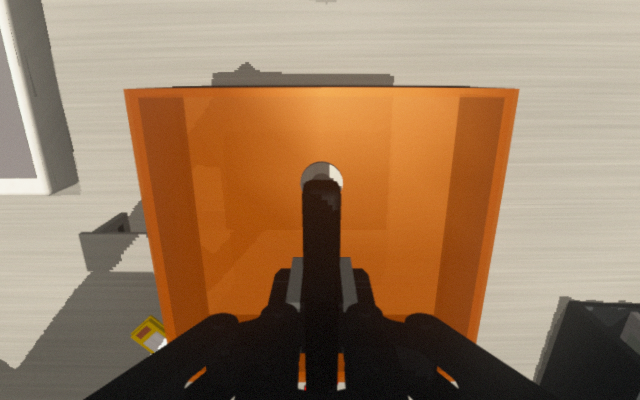

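>>> send_rows --deltas '[{"fingers": 0, "x": 0, "y": -12, "z": -2, "ax": 0, "ay": 0, "az": 0}, {"fingers": 0, "x": 0, "y": -25, "z": -4, "ax": 0, "ay": 0, "az": 0}, {"fingers": 0, "x": 0, "y": -33, "z": -5, "ax": 0, "ay": 0, "az": 0}, {"fingers": 0, "x": 0, "y": -33, "z": -5, "ax": 0, "ay": 0, "az": 0}, {"fingers": 0, "x": 0, "y": -33, "z": -5, "ax": 0, "ay": 0, "az": 0}, {"fingers": 0, "x": 0, "y": -33, "z": -5, "ax": 0, "ay": 0, "az": 0}, {"fingers": 0, "x": 0, "y": -33, "z": -6, "ax": 0, "ay": 0, "az": 0}, {"fingers": 0, "x": 0, "y": -33, "z": -6, "ax": 0, "ay": 0, "az": 0}, {"fingers": 0, "x": 0, "y": -33, "z": -6, "ax": 0, "ay": 0, "az": 0}, {"fingers": 0, "x": 0, "y": -33, "z": -6, "ax": 0, "ay": 0, "az": 0}, {"fingers": 0, "x": 0, "y": -33, "z": -6, "ax": 0, "ay": 0, "az": 0}, {"fingers": 0, "x": 0, "y": -33, "z": -5, "ax": 0, "ay": 0, "az": 0}, {"fingers": 0, "x": 0, "y": -33, "z": -5, "ax": 0, "ay": 0, "az": 0}, {"fingers": 0, "x": 0, "y": -33, "z": -4, "ax": 0, "ay": 0, "az": 0}, {"fingers": 0, "x": 0, "y": -22, "z": -3, "ax": 0, "ay": 0, "az": 0}, {"fingers": 0, "x": 0, "y": -12, "z": -1, "ax": 0, "ay": 0, "az": 0}, {"fingers": 0, "x": 0, "y": 0, "z": 0, "ax": 0, "ay": 0, "az": 0}, {"fingers": 0, "x": 0, "y": 0, "z": 0, "ax": 0, "ay": 0, "az": 0}, {"fingers": 0, "x": 0, "y": 0, "z": 0, "ax": 0, "ay": 0, "az": 0}]' --grip_force 110

```text
clock: 44.1
position: [0.6296, 0.0972, 0.2335]
ee_rot: [50.1, 90.0, -130.6]
contact_force: [0.4, -0.1, -3.5]
grip_width: 0.0117
```

```bash
python3 look.py w19;python3 look.py s19 scene; python3 - <<'E'
from h import *
import det
from bench import robot,optics
print(go(robot.get_obs(),[.6289,.0996,.231],-90.5))
p=optics.camera_params('wrist'); z=load('w19.npz'); p['pose']=z['pose']; d=z['d']; X=det.pts(p,d)
zt=robot.get_obs()['position'][2]; roof=zt+.0187-.038
m=(abs(X[...,2]-roof)<.008)&(d>0)
q=X[m]; A=np.c_[q[:,:2]-q[:,:2].mean(0),np.ones(len(q))]
for _ in range(3):
    s=np.linalg.lstsq(A,q[:,2],rcond=None)[0]; r=q[:,2]-A@s; k=abs(r)<.002; A=A[k];q=q[k]
print('roof slope deg',np.degrees(s[:2]),s[2]-roof,len(q))
im=load('s19.npz')['im']; cv2.imwrite('pics/s19c.png',cv2.resize(im[150:350,200:440,::-1],None,fx=3,fy=3,interpolation=cv2.INTER_CUBIC))
E
```

```text
44.15 [0.6297 0.0972 0.2336] -90.69 [ 1.7 14.2 85.4 -0.  80.5 92.4] [-0.1 -0.3 -4.3] 0.012134737188090904
44.2 [0.6298 0.0972 0.2337] -90.69 [ 1.7 14.2 85.3 -0.  80.5 92.4] [-0.1  0.2 -3.2] 0.012084989584971265
(array([ 2.7, -2.4,  0.9]), np.float64(-0.19), array([-1.e-04, -3.e-04, -1.e+00]))
roof slope deg [-0.08094783 -0.04677299] -0.0029546216635358835 74142
```

View pics/w19.png

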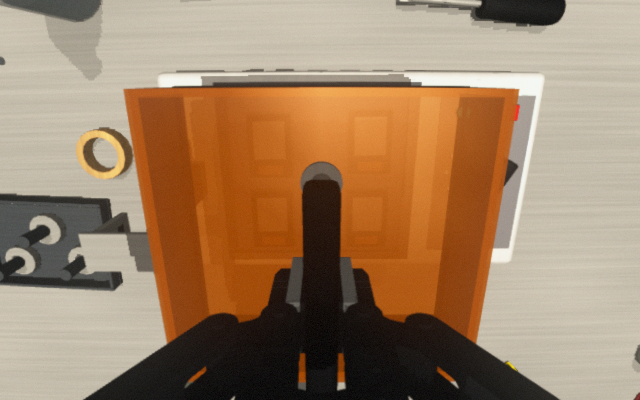

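View pics/s19c.png

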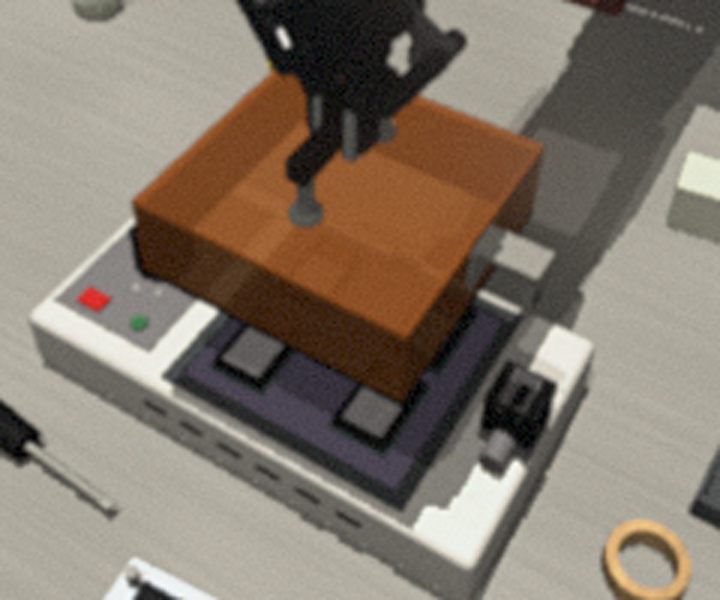

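```bash
python3 - <<'E'
from h import *
import det
from bench import robot,optics
o=robot.get_obs();print(o['position'])
p=optics.camera_params('wrist'); z=load('w19.npz'); p['pose']=z['pose']; d=z['d']; X=det.pts(p,d); im=z['im']
zr=o['position'][2]+.0187-.098; print('rim',zr)
# hue mask amber
hsv=cv2.cvtColor(im,cv2.COLOR_RGB2HSV); m=((hsv[...,0]<22)&(hsv[...,1]>120)).astype(np.uint8); m[:,:120]=0
rows=[];
for c in range(180,480,10):
    r=np.where(m[70:110,c])[0]; rows.append((c,70+r[0]))
q=onz(p,rows,zr+.060); print('+x edge',q[:,0].mean(),np.polyfit(q[:,1],q[:,0],1))
L=[];Rr=[]
for r in range(100,300,10):
    cc=np.where(m[r,120:540])[0]
    Rr.append((120+cc[-1],r)); L.append((120+cc[0],r))
q=onz(p,L,zr+.06); print('L y',q[:,1].round(4)); q=onz(p,Rr,zr+.06); print('R y',q[:,1].round(4))
for uv in [(100,250),(120,240),(110,275),(85,240)]: print(uv, X[uv[1],uv[0]]-[0,0,zr])
mm=(abs(X[...,2]-zr-.052)<.012)&(d>0); mm[:,160:]=0; 
n,l,st,c=cv2.connectedComponentsWithStats(mm.astype(np.uint8))
for i in range(1,n):
    if st[i,4]>200: print(st[i]); q=X[l==i]; print(np.percentile(q,[1,50,99],axis=0))
im=cv2.resize(im[190:310,60:180,::-1],None,fx=5,fy=5,interpolation=cv2.INTER_CUBIC); cv2.imwrite('pics/w19b.png',im)
E
```

```text
[0.62976306 0.0972342  0.23366411]
rim 0.15436410689822352
+x edge 0.7126144318913693 [0.01324067 0.71136911]
L y [0.182  0.1819 0.1823 0.1821 0.1876 0.1885 0.1894 0.1903 0.1826 0.1825
 0.1824 0.1828 0.1827 0.1826 0.1831 0.183  0.183  0.1829 0.1829 0.1834]
R y [0.0096 0.0084 0.0087 0.0098 0.01   0.0098 0.01   0.0098 0.01   0.0102
 0.0104 0.0101 0.0103 0.0105 0.0107 0.0109 0.0106 0.0108 0.011  0.0107]
(100, 250) [0.63256323 0.21322677 0.0537641 ]
(120, 240) [0.63777227 0.20192335 0.05273705]
(110, 275) [ 0.50805032  0.34087892 -0.13498304]
(85, 240) [0.63784487 0.22090494 0.052562  ]
[  79   88   81  215 6724]
[[0.61787152 0.16916697 0.20480976]
 [0.65275327 0.18269869 0.21071942]
 [0.71244362 0.22265407 0.21263962]]
```

View pics/w19b.png

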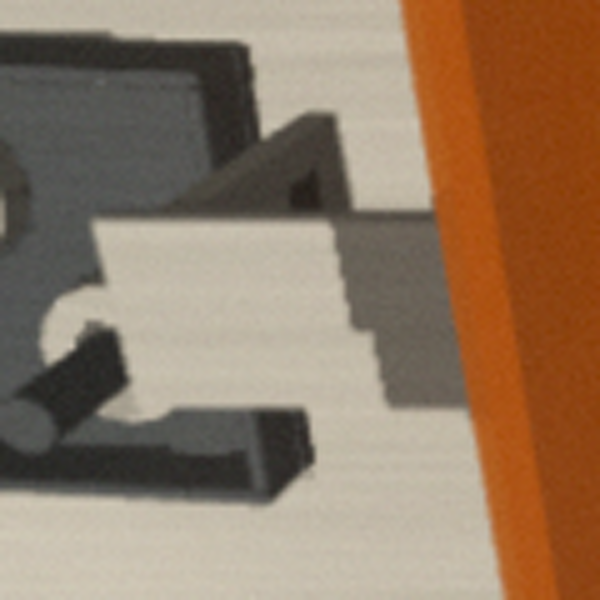

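```bash
python3 - <<'E'
from h import *
from bench import robot,optics
p=optics.camera_params('wrist'); z=load('w19.npz'); p['pose']=z['pose']
f=lambda c,r:(60+(c+.5)/5-.5,190+(r+.5)/5-.5)
zr=.1543
print(onz(p,[f(93,221),f(440,213),f(125,408),f(468,408)],zr+.0535).round(4))
# row-dependent check of slot shape angle
p['pose']=load('w10.npz')['pose']
E
```

```text
[[0.6418 0.2231 0.2078]
 [0.6424 0.1861 0.2078]
 [0.6198 0.2249 0.2078]
 [0.6196 0.187  0.2078]]
```

>>> send_rows --deltas '[{"fingers": 0, "x": 0, "y": -2.6, "z": 1, "ax": 0, "ay": 0, "az": 0}, {"fingers": 0, "x": 15, "y": 0, "z": 0, "ax": 0, "ay": 0, "az": 0}, {"fingers": 0, "x": 25, "y": 0, "z": 0, "ax": 0, "ay": 0, "az": 0}, {"fingers": 0, "x": 20, "y": 0, "z": 0, "ax": 0, "ay": 0, "az": 0}, {"fingers": 0, "x": 10, "y": 0, "z": 0, "ax": 0, "ay": 0, "az": 0}, {"fingers": 0, "x": 0, "y": 0, "z": 0, "ax": 0, "ay": 0, "az": 0}, {"fingers": 0, "x": 0, "y": 0, "z": 0, "ax": 0, "ay": 0, "az": 0}]' --grip_force 110

```text
clock: 44.9
position: [0.6291, 0.1011, 0.164]
ee_rot: [-177.4, 90.0, 2.0]
contact_force: [-0.3, -0.1, -4.6]
grip_width: 0.0119
```

```bash
python3 look.py w20;python3 look.py s20 scene; python3 - <<'E'
from h import *
im=load('s20.npz')['im']; a=cv2.resize(im[240:340,320:420,::-1],None,fx=5,fy=5,interpolation=cv2.INTER_CUBIC); 
cv2.imwrite('pics/s20c.png',a)
E
```

```text
44.95 [0.6296 0.1011 0.1648] -90.61 [ 2.  17.2 89.3  0.  73.4 92.7] [-0.6  0.2 -3.1] 0.011925121468942881
45.0 [0.6298 0.1011 0.1652] -90.6 [ 2.  17.2 89.2 -0.  73.4 92.7] [ 0.1 -0.  -3.8] 0.011694900845962078
```

View pics/s20c.png

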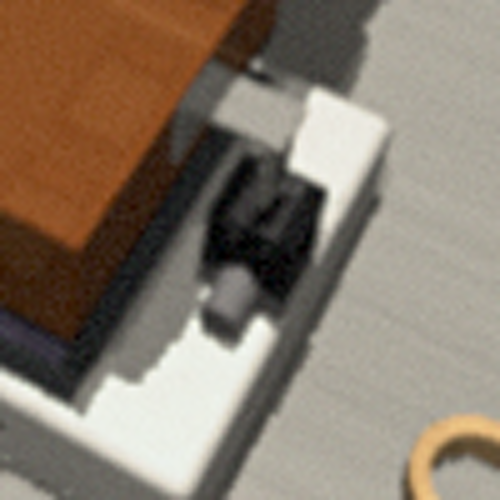

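View pics/w20.png

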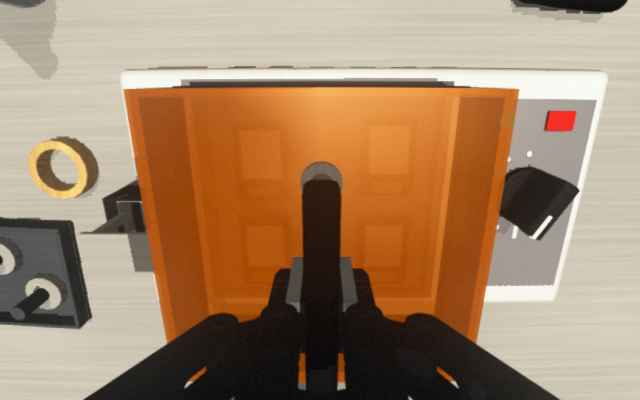

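>>> send_rows --deltas '[{"fingers": 0, "x": 3, "y": 1, "z": 0.8, "ax": 0, "ay": 0, "az": 0}, {"fingers": 0, "x": 4, "y": 0, "z": 0, "ax": 0, "ay": 0, "az": 0}, {"fingers": 0, "x": 4, "y": 0, "z": 0, "ax": 0, "ay": 0, "az": 0}, {"fingers": 0, "x": 0, "y": 0, "z": 0, "ax": 0, "ay": 0, "az": 0}, {"fingers": 0, "x": 0, "y": 0, "z": 0, "ax": 0, "ay": 0, "az": 0}]' --grip_force 110

```text
clock: 45.5
position: [0.6278, 0.1001, 0.1523]
ee_rot: [2.5, 90.0, -178.1]
contact_force: [1.1, -0.8, -4.8]
grip_width: 0.0119
```

```bash
python3 look.py w21;python3 look.py s21 scene; python3 - <<'E'
from h import *
im=load('s21.npz')['im']; a=cv2.resize(im[240:320,330:410,::-1],None,fx=7,fy=7,interpolation=cv2.INTER_CUBIC); 
cv2.imwrite('pics/s21c.png',a)
im=load('w21.npz')['im']; a=cv2.resize(im[150:290,70:190,::-1],None,fx=4,fy=4,interpolation=cv2.INTER_CUBIC); 
cv2.imwrite('pics/w21c.png',a)
E
```

```text
45.55 [0.628  0.1002 0.1526] -90.6 [ 2.  17.7 90.   0.  72.3 92.6] [ 0.9 -0.2 -4.9] 0.012394095019617128
45.6 [0.6281 0.1002 0.1528] -90.6 [ 2.  17.7 90.   0.  72.3 92.6] [-0.1 -0.4 -3.6] 0.01182253762620677
```

View pics/s21c.png

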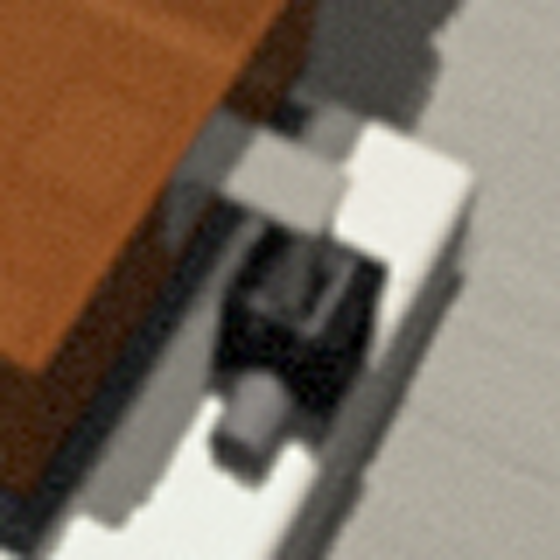

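View pics/w21c.png

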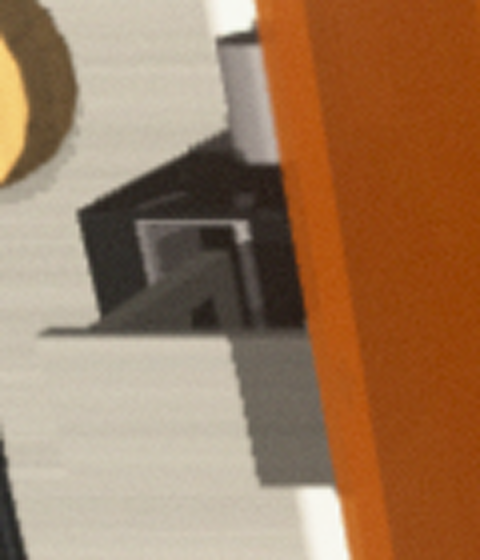

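```bash
python3 - <<'E'
from h import *
from bench import optics
p=optics.camera_params('wrist'); p['pose']=load('w21.npz')['pose']
f=lambda c,r:(70+(c+.5)/4-.5,150+(r+.5)/4-.5)
print(onz(p,[f(138,220),f(248,222)],.094).round(4)); print(onz(p,[f(205,255),f(235,250)],.0914).round(4))
im=load('w21.npz')['im']; a=cv2.resize(im[200:236,95:145,::-1],None,fx=14,fy=14,interpolation=cv2.INTER_CUBIC); a=np.clip(a.astype(float)*1.8,0,255).astype(np.uint8)
cv2.imwrite('pics/w21d.png',a)
E
```

```text
[[0.6445 0.2302 0.094 ]
 [0.644  0.2133 0.094 ]]
[[0.6378 0.2225 0.0914]
 [0.6386 0.2177 0.0914]]
```

View pics/w21d.png

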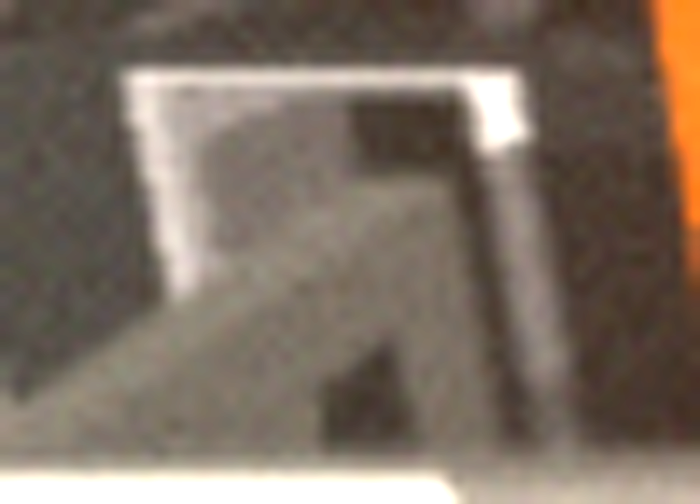

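```bash
python3 - <<'E'
from h import *
from bench import optics
p=optics.camera_params('wrist'); p['pose']=load('w21.npz')['pose']
f=lambda c,r:(95+(c+.5)/14-.5,200+(r+.5)/14-.5)
print(onz(p,[f(370,178),f(460,178)],.0914).round(4),onz(p,[f(350,110),f(462,110),f(355,165)],.086).round(4),onz(p,[f(120,72),f(525,75)],.094).round(4))
E
```

```text
[[0.6386 0.2223 0.0914]
 [0.6385 0.2183 0.0914]] [[0.6399 0.2259 0.086 ]
 [0.6398 0.2208 0.086 ]
 [0.6372 0.2262 0.086 ]] [[0.6445 0.2308 0.094 ]
 [0.6442 0.213  0.094 ]]
```

>>> send_rows --deltas '[{"fingers": 0, "x": 0, "y": -1.9, "z": 0, "ax": 0, "ay": 0, "az": 0}, {"fingers": 0, "x": 3, "y": 0, "z": 0, "ax": 0, "ay": 0, "az": 0}, {"fingers": 0, "x": 3, "y": 0, "z": 0, "ax": 0, "ay": 0, "az": 0}, {"fingers": 0, "x": 2, "y": 0, "z": 0, "ax": 0, "ay": 0, "az": 0}, {"fingers": 0, "x": 2, "y": 0, "z": 0, "ax": 0, "ay": 0, "az": 0}, {"fingers": 0, "x": 0, "y": 0, "z": 0, "ax": 0, "ay": 0, "az": 0}]' --grip_force 110

```text
clock: 46.2
position: [0.6277, 0.102, 0.1421]
ee_rot: [3.3, 89.9, -177.3]
contact_force: [0.1, -0.2, -4.7]
grip_width: 0.012
```

>>> send_rows --deltas '[{"fingers": 0, "x": 3, "y": 0, "z": 0, "ax": 0, "ay": 0, "az": 0}, {"fingers": 0, "x": 3, "y": 0, "z": 0, "ax": 0, "ay": 0, "az": 0}, {"fingers": 0, "x": 2, "y": 0, "z": 0, "ax": 0, "ay": 0, "az": 0}, {"fingers": 0, "x": 1, "y": 0, "z": 0, "ax": 0, "ay": 0, "az": 0}, {"fingers": 0, "x": 0, "y": 0, "z": 0, "ax": 0, "ay": 0, "az": 0}]' --grip_force 110

```text
clock: 46.7
position: [0.6279, 0.102, 0.1334]
ee_rot: [1.3, 90.0, -179.3]
contact_force: [-0.4, 0.4, -4.5]
grip_width: 0.012
```

>>> send_rows --deltas '[{"fingers": 0, "x": 1, "y": 0, "z": 0, "ax": 0, "ay": 0, "az": 0}, {"fingers": 0, "x": 1, "y": 0, "z": 0, "ax": 0, "ay": 0, "az": 0}, {"fingers": 0, "x": 1, "y": 0, "z": 0, "ax": 0, "ay": 0, "az": 0}, {"fingers": 0, "x": 0, "y": 0, "z": 0, "ax": 0, "ay": 0, "az": 0}]' --grip_force 110

```text
clock: 47.1
position: [0.6281, 0.102, 0.1312]
ee_rot: [-176.2, 90.0, 3.2]
contact_force: [-1.8, -0.5, 0.7]
grip_width: 0.0118
```

>>> send_rows --deltas '[{"fingers": 0, "x": 0.7, "y": 0, "z": 0, "ax": 0, "ay": 0, "az": 0}, {"fingers": 0, "x": 0, "y": 0, "z": 0, "ax": 0, "ay": 0, "az": 0}, {"fingers": 0.5, "x": 0, "y": 0, "z": 0, "ax": 0, "ay": 0, "az": 0}, {"fingers": 0.5, "x": 0, "y": 0, "z": 0, "ax": 0, "ay": 0, "az": 0}, {"fingers": 0.5, "x": 0, "y": 0, "z": 0, "ax": 0, "ay": 0, "az": 0}, {"fingers": 0.5, "x": -10, "y": 0, "z": 0, "ax": 0, "ay": 0, "az": 0}, {"fingers": 0.5, "x": -30, "y": 0, "z": 0, "ax": 0, "ay": 0, "az": 0}, {"fingers": 0.5, "x": -40, "y": 0, "z": 0, "ax": 0, "ay": 0, "az": 0}, {"fingers": 0.5, "x": -40, "y": 10, "z": 0, "ax": 0, "ay": 0, "az": 0}, {"fingers": 0.5, "x": -20, "y": 30, "z": 0, "ax": 0, "ay": 0, "az": 0}, {"fingers": 0.5, "x": 0, "y": 40, "z": 0, "ax": 0, "ay": 0, "az": 0}, {"fingers": 0.5, "x": 0, "y": 40, "z": 0, "ax": 0, "ay": 0, "az": 0}, {"fingers": 0.5, "x": 0, "y": 30, "z": 0, "ax": 0, "ay": 0, "az": 0}, {"fingers": 0.5, "x": 0, "y": 0, "z": 0, "ax": 0, "ay": 0, "az": 0}, {"fingers": 0.5, "x": 0, "y": 0, "z": 0, "ax": 0, "ay": 0, "az": 0}]' --grip_force 110

```text
clock: 48.6
position: [0.6265, -0.0485, 0.2706]
ee_rot: [-154.6, 90.0, 24.7]
contact_force: [0.3, 0.5, -1.0]
grip_width: 0.0427
```

```bash
python3 look.py w22;python3 look.py s22 scene; python3 - <<'E'
from h import *
im=load('s22.npz')['im']; a=cv2.resize(im[180:350,200:420,::-1],None,fx=3,fy=3,interpolation=cv2.INTER_CUBIC); 
cv2.imwrite('pics/s22c.png',a)
E
```

```text
48.65 [ 0.6266 -0.0477  0.2705] -90.63 [-11.6  11.8  84.2   0.   83.9  79.1] [0.5 1.  0.3] 0.04294149858230211
48.7 [ 0.6265 -0.0471  0.2703] -90.57 [-11.5  11.8  84.3   0.   83.9  79.1] [-0.2  0.9  0.2] 0.04268682234804822
```

View pics/w22.png

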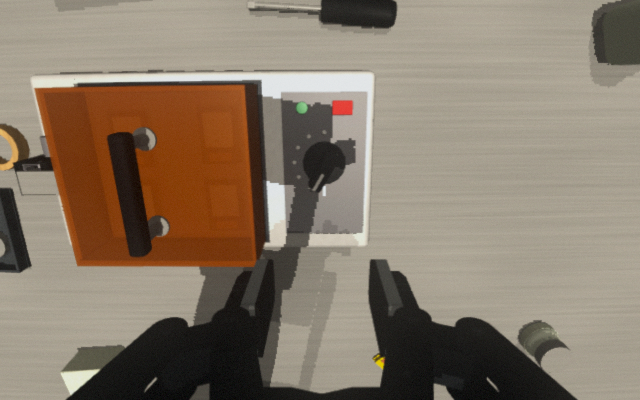

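View pics/s22c.png

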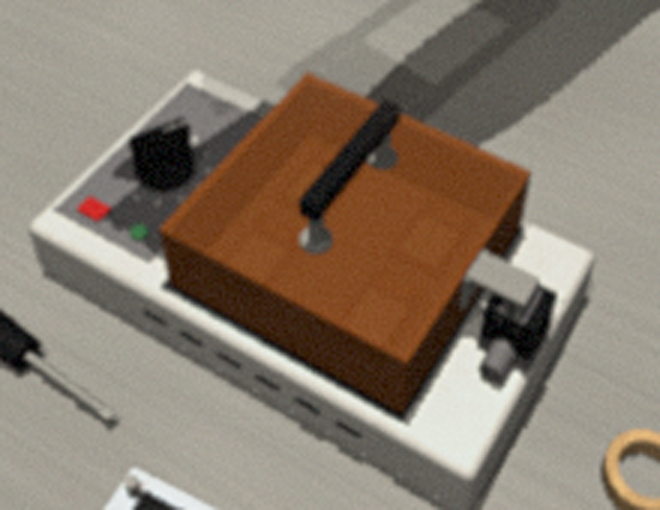

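```bash
python3 - <<'E'
from h import *
import det
from bench import optics
p=optics.camera_params('wrist'); z=load('w22.npz'); p['pose']=z['pose']; d=z['d']; X=det.pts(p,d)
def seg(lo,hi,mn,cond=None):
    m=(X[...,2]>lo)&(X[...,2]<hi)&(d>0)&(X[...,1]<.3)&(X[...,1]>-.15)&(X[...,0]>.5)
    n,l,st,c=cv2.connectedComponentsWithStats(m.astype(np.uint8))
    for i in range(1,n):
        if st[i,4]>mn: q=X[l==i]; print(lo,st[i],q.mean(0).round(4),cv2.minAreaRect(np.float32(q[:,:2]*1000)),q[:,2].max())
seg(.148,.165,200); seg(.08,.097,100)
m=(X[...,2]>.1)&(X[...,2]<.115)&(d>0)&(X[...,1]>.02)&(X[...,1]<.18); q=X[m]; A=np.c_[q[:,:2]-q[:,:2].mean(0),np.ones(len(q))]
for _ in range(3):
    s=np.linalg.lstsq(A,q[:,2],rcond=None)[0]; r=q[:,2]-A@s; k=abs(r)<.002; A=A[k];q=q[k]
print('roof',np.degrees(s[:2]),s[2])
im=z['im']; cv2.imwrite('pics/w22k.png',cv2.resize(im[120:220,270:370,::-1],None,fx=6,fy=6,interpolation=cv2.INTER_CUBIC))
E
```

```text
0.148 [ 108  133   41  124 2535] [0.6321 0.0994 0.154 ] ((628.4991455078125, 101.16831970214844), (15.280412673950195, 99.23745727539062), 89.02114868164062) 0.15784867524810603
0.08 [247  85  15 174 612] [0.6335 0.0132 0.0887] ((626.8721313476562, 13.235905647277832), (0.8312934637069702, 165.60186767578125), 89.46751403808594) 0.09699166917399671
0.08 [309 147  32  45 655] [ 0.6337 -0.0524  0.089 ] ((632.0692749023438, -52.14263153076172), (13.329395294189453, 43.25308609008789), 60.318416595458984) 0.09140277830220733
0.08 [ 13 159  40  17 421] [0.6426 0.2225 0.0907] ((641.8193969726562, 222.82601928710938), (12.454089164733887, 36.54819869995117), 5.6272873878479) 0.09530571857306464
roof [ 0.06679736 -0.04380639] 0.10912921524642571
```

View pics/w22k.png

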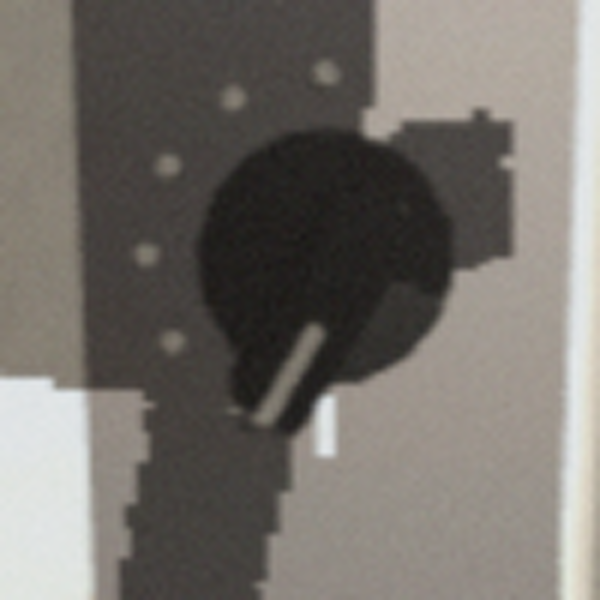

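>>> send_rows --deltas '[{"fingers": 0.5, "x": 0, "y": 5, "z": -5.5, "ax": 0, "ay": 0, "az": 0}, {"fingers": 0.5, "x": 0, "y": 0, "z": 0, "ax": -8, "ay": 0, "az": 0}, {"fingers": 0.5, "x": 0, "y": 0, "z": 0, "ax": -8.4, "ay": 0, "az": 0}, {"fingers": 0.5, "x": 0, "y": 0, "z": 0, "ax": -8.4, "ay": 0, "az": 0}, {"fingers": 0.5, "x": 0, "y": 0, "z": 0, "ax": -8.4, "ay": 0, "az": 0}, {"fingers": 0.5, "x": 0, "y": 0, "z": 0, "ax": -8.4, "ay": 0, "az": 0}, {"fingers": 0.5, "x": 0, "y": 0, "z": 0, "ax": -8.4, "ay": 0, "az": 0}, {"fingers": 0.5, "x": 0, "y": 0, "z": 0, "ax": -8.4, "ay": 0, "az": 0}, {"fingers": 0.5, "x": 0, "y": 0, "z": 0, "ax": -8.4, "ay": 0, "az": 0}, {"fingers": 0.5, "x": 0, "y": 0, "z": 0, "ax": -8.4, "ay": 0, "az": 0}, {"fingers": 0.5, "x": 0, "y": 0, "z": 0, "ax": -8.4, "ay": 0, "az": 0}, {"fingers": 0.5, "x": 0, "y": 0, "z": 0, "ax": -8.4, "ay": 0, "az": 0}, {"fingers": 0.5, "x": 0, "y": 0, "z": 0, "ax": -8.4, "ay": 0, "az": 0}, {"fingers": 0.5, "x": 0, "y": 0, "z": 0, "ax": -8.4, "ay": 0, "az": 0}, {"fingers": 0.5, "x": 0, "y": 0, "z": 0, "ax": -8.4, "ay": 0, "az": 0}, {"fingers": 0.5, "x": 0, "y": 0, "z": 0, "ax": -8.4, "ay": 0, "az": 0}, {"fingers": 0.5, "x": 0, "y": 0, "z": 0, "ax": -8.4, "ay": 0, "az": 0}, {"fingers": 0.5, "x": 0, "y": 0, "z": 0, "ax": -8.4, "ay": 0, "az": 0}, {"fingers": 0.5, "x": 0, "y": 0, "z": 0, "ax": -8.4, "ay": 0, "az": 0}, {"fingers": 0.5, "x": 0, "y": 0, "z": 0, "ax": 0, "ay": 0, "az": 0}]' --grip_force 60

```text
clock: 50.7
position: [0.6323, -0.0522, 0.27]
ee_rot: [34.5, 90.0, 4.9]
contact_force: [-0.1, -0.2, 0.7]
grip_width: 0.0426
```

```bash
python3 look.py w23; python3 - <<'E'
from h import *
import det
from bench import optics,robot
p=optics.camera_params('wrist'); z=load('w23.npz'); p['pose']=z['pose']; d=z['d']; X=det.pts(p,d)
m=(X[...,2]>.08)&(X[...,2]<.097)&(d>0)&(X[...,1]<-.01)&(X[...,1]>-.15)&(X[...,0]>.5)
n,l,st,c=cv2.connectedComponentsWithStats(m.astype(np.uint8))
for i in range(1,n):
    if st[i,4]>100: q=X[l==i]; print(st[i],q.mean(0).round(4),cv2.minAreaRect(np.float32(q[:,:2]*1000)),q[:,2].max())
print(go(robot.get_obs(),[.632,-.0522,.066],60.3))
E
```

```text
50.75 [ 0.6322 -0.0524  0.2699] 60.08 [-11.9  12.6  83.3   0.   84.  -71.9] [ 0.7 -0.   0.3] 0.04274908357244732
[315 148  14  47 638] [ 0.631  -0.0509  0.0895] ((631.8093872070312, -51.26846694946289), (12.356730461120605, 43.06447219848633), 60.18593215942383) 0.09209795698855694
(array([ 2.039e+02,  0.000e+00, -2.000e-01]), np.float64(-0.22), array([ 0.,  0., -1.]))
```

View pics/w23.png

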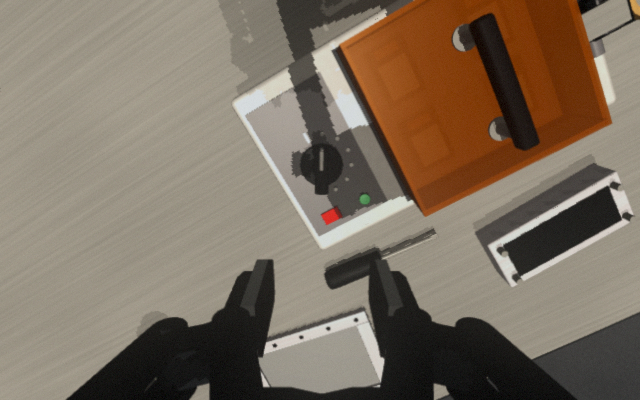

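>>> send_rows --deltas '[{"fingers": 0.45, "x": 30, "y": 0, "z": 0, "ax": 0, "ay": 0, "az": 0}, {"fingers": 0.45, "x": 40, "y": 0, "z": 0, "ax": 0, "ay": 0, "az": 0}, {"fingers": 0.45, "x": 40, "y": 0, "z": 0, "ax": 0, "ay": 0, "az": 0}, {"fingers": 0.45, "x": 40, "y": 0, "z": 0, "ax": 0, "ay": 0, "az": 0}, {"fingers": 0.45, "x": 30, "y": 0, "z": 0, "ax": 0, "ay": 0, "az": 0}, {"fingers": 0.45, "x": 15, "y": 0, "z": 0, "ax": 0, "ay": 0, "az": 0}, {"fingers": 0.45, "x": 8, "y": 0, "z": 0, "ax": 0, "ay": 0, "az": 0}, {"fingers": 0.45, "x": 0, "y": 0, "z": 0, "ax": 0, "ay": 0, "az": 0}, {"fingers": 0, "x": 0, "y": 0, "z": 0, "ax": 0, "ay": 0, "az": 0}, {"fingers": 0, "x": 0, "y": 0, "z": 0, "ax": 0, "ay": 0, "az": 0}, {"fingers": 0, "x": 0, "y": 0, "z": 0, "ax": 0, "ay": 0, "az": 0}, {"fingers": 0, "x": 0, "y": 0, "z": 0, "ax": 0, "ay": 0, "az": 0}, {"fingers": 0, "x": 0, "y": 0, "z": 0, "ax": 0, "ay": 0, "az": 0}]' --grip_force 60

```text
clock: 52.05
position: [0.6336, -0.0531, 0.0693]
ee_rot: [23.0, 89.8, -6.8]
contact_force: [0.5, 1.8, 5.8]
grip_width: 0.0115
```

```bash
python3 look.py w24
```

```text
52.1 [ 0.6336 -0.0531  0.0694] 60.19 [-11.9  22.9  93.1   0.   63.8 -72.1] [0.8 1.  6.9] 0.011675388065712345
```

Gripped. Turn clockwise 60°.

>>> send_rows --deltas '[{"fingers": 0, "x": 0, "y": 0, "z": 0, "ax": 5, "ay": 0, "az": 0}, {"fingers": 0, "x": 0, "y": 0, "z": 0, "ax": 5, "ay": 0, "az": 0}, {"fingers": 0, "x": 0, "y": 0, "z": 0, "ax": 5, "ay": 0, "az": 0}, {"fingers": 0, "x": 0, "y": 0, "z": 0, "ax": 5, "ay": 0, "az": 0}, {"fingers": 0, "x": 0, "y": 0, "z": 0, "ax": 5, "ay": 0, "az": 0}, {"fingers": 0, "x": 0, "y": 0, "z": 0, "ax": 5, "ay": 0, "az": 0}, {"fingers": 0, "x": 0, "y": 0, "z": 0, "ax": 5, "ay": 0, "az": 0}, {"fingers": 0, "x": 0, "y": 0, "z": 0, "ax": 5, "ay": 0, "az": 0}, {"fingers": 0, "x": 0, "y": 0, "z": 0, "ax": 5, "ay": 0, "az": 0}, {"fingers": 0, "x": 0, "y": 0, "z": 0, "ax": 5, "ay": 0, "az": 0}, {"fingers": 0, "x": 0, "y": 0, "z": 0, "ax": 5, "ay": 0, "az": 0}, {"fingers": 0, "x": 0, "y": 0, "z": 0, "ax": 5, "ay": 0, "az": 0}, {"fingers": 0, "x": 0, "y": 0, "z": 0, "ax": 0, "ay": 0, "az": 0}, {"fingers": 0, "x": 0, "y": 0, "z": 0, "ax": 0, "ay": 0, "az": 0}]' --grip_force 60

```text
clock: 53.5
position: [0.6307, -0.0547, 0.0693]
ee_rot: [-45.8, 89.8, -135.6]
contact_force: [-12.1, -4.8, 15.1]
grip_width: 0.0119
```

```bash
python3 look.py w25; python3 -c "
from bench import robot
print(robot.get_obs()['moment'])"
```

```text
53.55 [ 0.6308 -0.0547  0.0693] 0.19 [-12.   22.8  93.2  -0.2  64.1 -12.1] [-12.   -4.   15.2] 0.011777421553914853
[-0.69280637  2.00055927  0.05902747]
```

View pics/w25.png

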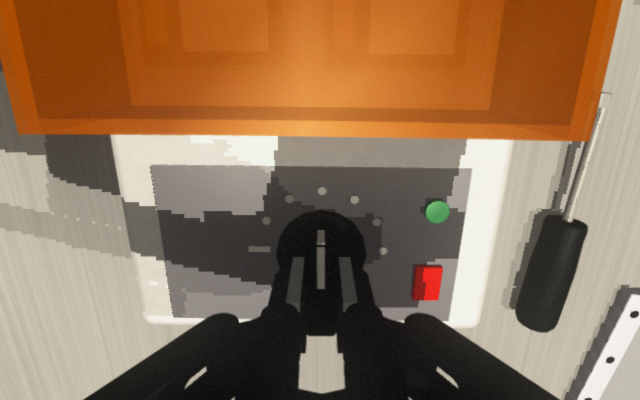

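>>> send_rows --deltas '[{"fingers": 0.4, "x": 0, "y": 0, "z": 0, "ax": 0, "ay": 0, "az": 0}, {"fingers": 0.4, "x": 0, "y": 0, "z": 0, "ax": 0, "ay": 0, "az": 0}, {"fingers": 0.4, "x": 0, "y": 0, "z": 0, "ax": 0, "ay": 0, "az": 0}, {"fingers": 0.4, "x": -10, "y": 0, "z": 0, "ax": 0, "ay": 0, "az": 0}, {"fingers": 0.4, "x": -30, "y": 0, "z": 0, "ax": 0, "ay": 0, "az": 0}, {"fingers": 0.4, "x": -40, "y": 0, "z": 0, "ax": 0, "ay": 0, "az": 0}, {"fingers": 0.4, "x": -40, "y": 0, "z": 0, "ax": 0, "ay": 0, "az": 0}, {"fingers": 0.4, "x": -40, "y": 0, "z": 0, "ax": 0, "ay": 0, "az": 0}, {"fingers": 0.4, "x": -40, "y": 0, "z": 0, "ax": 0, "ay": 0, "az": 0}, {"fingers": 0.4, "x": -20, "y": 0, "z": 0, "ax": 0, "ay": 0, "az": 0}, {"fingers": 0.4, "x": 0, "y": 0, "z": 0, "ax": 0, "ay": 0, "az": 0}, {"fingers": 0.4, "x": 0, "y": 0, "z": 0, "ax": 0, "ay": 0, "az": 0}, {"fingers": 0.4, "x": 0, "y": 0, "z": 0, "ax": 0, "ay": 0, "az": 0}]' --grip_force 60

```text
clock: 54.85
position: [0.631, -0.0527, 0.2848]
ee_rot: [-102.8, 89.8, 167.4]
contact_force: [0.6, 0.4, 0.7]
grip_width: 0.0339
```

```bash
python3 look.py w26;python3 look.py s26 scene; python3 - <<'E'
from h import *
import det
from bench import optics,robot
p=optics.camera_params('wrist'); z=load('w26.npz'); p['pose']=z['pose']; d=z['d']; X=det.pts(p,d)
def seg(lo,hi,y0,y1):
    m=(X[...,2]>lo)&(X[...,2]<hi)&(d>0)&(X[...,1]>y0)&(X[...,1]<y1)&(X[...,0]>.5)
    n,l,st,c=cv2.connectedComponentsWithStats(m.astype(np.uint8))
    for i in range(1,n):
        if st[i,4]>100: q=X[l==i]; print(st[i],q.mean(0).round(4),cv2.minAreaRect(np.float32(q[:,:2]*1000)),q[:,2].max())
seg(.08,.097,-.15,-.01); seg(.148,.165,.03,.2)
m=(X[...,2]>.1)&(X[...,2]<.115)&(d>0)&(X[...,1]>.02)&(X[...,1]<.18); q=X[m]; A=np.c_[q[:,:2]-q[:,:2].mean(0),np.ones(len(q))]
for _ in range(3):
    s=np.linalg.lstsq(A,q[:,2],rcond=None)[0]; r=q[:,2]-A@s; k=abs(r)<.002; A=A[k];q=q[k]
print('roof',np.degrees(s[:2]),s[2])
E
```

```text
54.9 [ 0.6309 -0.0528  0.2846] 0.2 [-11.9  12.3  82.2   0.   85.8 -12.1] [-0.5  0.2  0.3] 0.03398896961915593
54.95 [ 0.631  -0.0528  0.2847] 0.2 [-11.9  12.3  82.2   0.   85.8 -12.1] [-0.1 -0.6  0.3] 0.034045595054247715
[315 146  14  45 580] [ 0.6328 -0.0502  0.0895] ((632.5003662109375, -51.204345703125), (12.643084526062012, 42.98237991333008), 0.3694137930870056) 0.09188293882902543
roof [ 0.07733083 -0.15200612] 0.10934264653090657
```

View pics/w26.png

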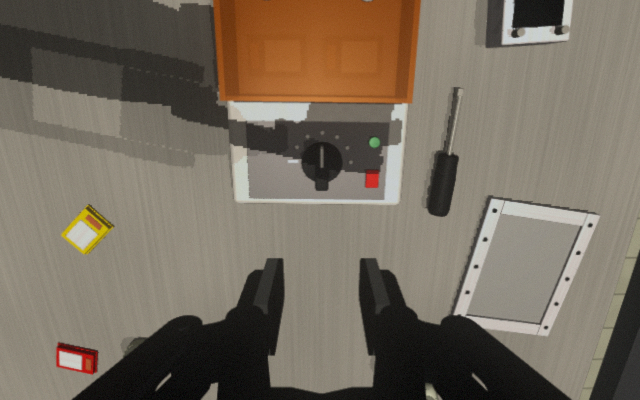

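View pics/s26.png

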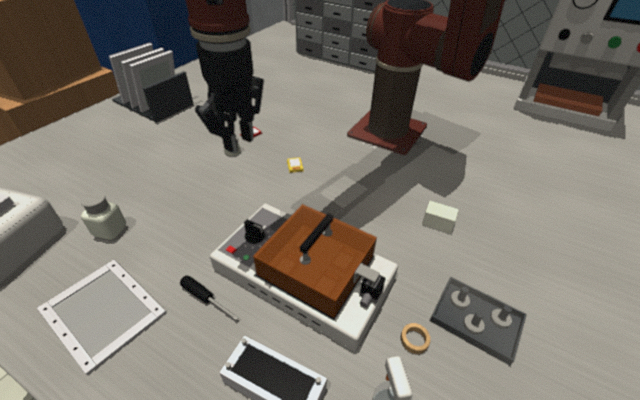

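```bash
python3 -c "
from bench import robot
print(robot.sign_off(), robot.get_obs()['clock'])"
```

```text
the job is handed in; nothing more can be done
the job is handed in; nothing more can be done
```

The job is done and handed in at about 55 s on the robot's clock. No verdict was reported.

- **Modules:** All four lay flat on the pane in a 2×2 layout, same way up, when last seen uncovered, before the hood went on. The fourth was knocked about 4 cm aside early on, so I found it again before picking it up. The red and yellow look-alikes were left alone.
- **Weights:** All three are standing in the tray, as the last scene picture shows.
- **Hood:** It is on the unit, with the tongue lowered into the slot without side force. I first saw the tongue about 2 mm off in y and corrected for that. The last check put the roof level to within 0.2° and 109 mm above the bench, against 110 mm expected.
- **Timer:** It started at the first click and I turned it 60° clockwise. After release the bar lay within about 0.4° of the third-click direction, with the white line on the third dot.
- **Other checks:** The pictures show nothing else moved on the bench. The arm was clear of everything at hand-in.

The only mismatches were about 1–3 mm between the camera's and the arm's positions for the hood, slot and knob, within the stated calibration and within tolerance. The tongue's final depth was judged from the hood's seated height, because the slot was hidden. The modules could only be seen dimly through the amber hood afterwards.

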